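# Clamp a tin in the date-marking jig

### The job

Get the tin held for date marking: first take the date stamp that was left on the jig's plate and stand it upright on the bare worktop, off the plate. Then slide the tin along the plate, without lifting it, until it sits squarely against both white stops, and push the blue clamp handle all the way down past its over-centre point so that the clamp stays locked by itself with its foot pressing on the tin. Do not knock the stamp over or shift the other things standing around.

Things in the scene. Friction and masses are not known exactly. Their poses are not given: they have to be found in the camera images.
- jig: Fixed jig: grey plate 8 mm thick on the worktop, stands elsewhere and at another angle each time. Origin on the worktop right below a seated tin's centre. x: level, from the nest towards clamp and handle; y: level, towards the side stop; z up. Plate x -140..+50 mm, y -110..+75 mm, plus a tongue x 45..175, y -30..+30 mm that carries the clamp.
- back_stop (a point): On the jig (jig axes): middle of the top edge of the back stop's face, which looks to jig -x, at jig x = +31 mm. White strip 130 mm long along y (jig y -77 to +53 mm), 12 mm thick, 14 mm above the plate.
- side_stop (a point): On the jig: middle of the top edge of the side stop's face, which looks to jig -y, at jig y = +52 mm. White strip 95 mm long along x (jig x -64 to +31 mm), 12 mm thick, 14 mm above the plate.
- handle_axis (a point): On the jig: point of the level hinge axis (along jig y) of the clamp handle, at jig x = 149.5, y = 0 mm, 48 mm above the worktop, between the steel cheeks of a hold-down toggle clamp (cheeks x 93 to 159 mm, up to 66 mm high). Handle and arm swing in the upright plane jig y = 0.
- spindle_arm_axis (a point): On the jig: level hinge axis of the clamp arm, jig x = 105 mm, 52 mm above the worktop. Open, the steel arm (15 mm wide) stands nearly upright here, up to 165 mm above the worktop, its spindle sticking out towards jig -x to about x = 50 mm; shut, it lies along -x over the nest.
- clamp_handle (a joint): Handle angle: 0 = open (as at the start), leaning up 0.95 rad above level towards jig +x; grows as it is pushed down; 0.88 = dead centre; 0.95 = locked at its stop, level, pointing to jig +x. Pushing its end down takes 6 N at first; midway the arm sinks by its weight till its foot meets the tin near 0.7; then 2 to 5 N to dead centre. Let go before, it springs back to 0.7; past it, it stays locked.
- handle_end (a point): Centre of the rounded free end of the handle's blue grip, 92 mm from the handle's axis; the grip is a round bar of radius 9 mm, its end is a half ball of radius 9 mm round this point. From the open position press the end downwards and follow its arc.
- clamp_pad: Round black rubber foot (19 mm across) on the sprung spindle at the end of the clamp arm; origin on the spindle's axis, 28 mm above the foot's underside. With the clamp locked it presses on the middle of a seated tin with about 6 N.
- tin: Loose flat oblong tin with rounded corners and blue lid, about 62 (x) by 104 (y) mm, 24 mm high, about 0.35 kg. Origin: centre of its underside; z up. Lies on the plate, 8 mm above the worktop, at jig x -100 to -80 mm, turned a little. Seated, its origin is at jig x = y = 0 (give or take 1 mm), its axes along the jig's.
- stamp_mid (a point): Middle of the date stamp, 33 mm above its foot. Black foot block 30 x 44 mm and 24 mm high (x by y), with a turned wooden head on top, round, 28 mm across, from 24 to 66 mm above the foot's underside; 0.06 kg. It stands upright on the plate between the tin and the back stop. z up.
- tub: Bystander: plastic food tub, 72 mm across, 71 mm high, on the worktop past the side stop. Origin at the centre of its underside.
- spice_jar: Bystander: spice jar, 43 mm across, 100 mm high, on the worktop beside the handle, on the side of jig +y. Origin at the centre of its underside.
- pick_pot: Bystander: small blue-grey pot of wooden picks, 48 mm across, 79 mm high, on the worktop beside the clamp on the side of jig -y. Origin at the centre of its underside.
- tape_roll: Bystander: roll of tape lying flat, 62 mm across, 19 mm high. Origin at the centre of its underside.
- jam_jar: Bystander: jar with a red lid, 75 mm across, 92 mm high, left of the jig near the table's front edge. Origin at the centre of its underside. Left of the jig, between this jar, the wooden wire slicer (world x over 0.52, y over 0.11), the stapler (y over 0.25) and the plate, there is always free worktop for the stamp, around world x 0.46, y 0.2.
- cheese: Bystander: wrapped cheese portion, 58 x 111 x 44 mm, far right. Origin at the centre of its underside.
Things that resemble listed ones, but are neither listed nor needed, are in the scene too. Leave any purple look-alike of the tin alone. Of the things that look like the part that bears stamp_mid, the larger one is meant.

How it is judged:
On the way, in this order (a step that is already met when the one before it is completed fails the run):
1. the date stamp stands upright on the worktop, off the plate (height (world z) of stamp_mid between 0.028 and 0.037 m and angle between stamp_mid's own z axis and vertical below 0.12 rad), for 0.2 s.
2. the tin sits against both stops, with the clamp not yet locked (x of tin in the frame of jig between -0.005 and 0.005 m and y of tin in the frame of jig between -0.005 and 0.005 m and angle between the x axis of tin and the x axis of jig, either way round below 0.08 rad and height (world z) of tin below 0.012 m and value of joint clamp_handle below 0.87 rad), for 0.2 s.
3. the clamp is locked past its over-centre point and its foot presses on the tin (value of joint clamp_handle above 0.92 rad and contact force between clamp_pad and tin above 3 N), for 0.2 s.
At the end, for the whole second after the job is handed in: The clamp handle stays locked (joint over 0.92 rad) with the rubber foot pressing on the tin with more than 3 N; the tin lies on the plate against both stops (within 5 mm of its seat each way, within 0.08 rad of square); the date stamp stands upright (within 0.12 rad) on the worktop, off the plate (all of step 1 and all of step 3 and x of tin in the frame of jig between -0.005 and 0.005 m and y of tin in the frame of jig between -0.005 and 0.005 m and angle between the x axis of tin and the x axis of jig, either way round below 0.08 rad and height (world z) of tin below 0.012 m); the robot touches nothing.
It fails at once if the date stamp is knocked over (angle between stamp_mid's own z axis and vertical above 0.7 rad).
It fails at once if the tin is lifted off the plate (height (world z) of tin above 0.028 m).
It fails at once if a bystander is shifted by more than 20 mm (distance of any of tub, spice_jar, pick_pot, tape_roll, jam_jar, cheese from where it was at the start of the episode above 0.02 m).
It also fails if it takes over 64 s, if anything falls off the work surface, if the arm or the gripper's body presses on something with over 40 N, if the wrist force passes 120 N, or if a joint passes its speed limit or range.

### The arm

A 6-joint arm with a two-finger parallel gripper is mounted at the origin on a cart in front of the work surface, level with it; the furniture and walls round the work are solid. World frame = base frame: x ahead of the robot, y to its left, z up, the work surface at z = 0. Lengths are in m, angles in rad, forces in N, time in s.
With the tool pointing down it reaches from about 0.4 to 0.925 m from the base axis. Payload 12.5 kg.
Tool frame: the origin (TCP) lies midway between the tips of the shut fingers; the grasp point (between the pads) lies ctrl.pinch_z behind it (ctrl.pinch_z is the distance from the TCP to the grasp point, in m); z points along the fingers, y is the direction in which the jaws open and shut (so a half turn about z gives the same grasp; the last joint's range is limited). The gripper opens to 95 mm and grips with 3 to 60 N. Pads are 20 mm wide; open, the fingers measure 119 mm over their backs; the gripper's body (75 mm by 180 mm) begins 59 mm behind the grasp point.
Start: joints at [-1.447, 0.491, 1.559, -0, 1.092, -0.106], TCP at [0.142, -0.609, 0.215] pointing down, gripper open.
Joint ranges: [-3.1, 3.1], [-0.84, 2.19], [0.05, 2.79], [-1.13, 4.28], [0.06, 2.93], [-2.69, 2.69]. Speed limits (rad/s): [2.22, 2.22, 2.79, 3.14, 3.14, 3.14].

### API

Orientations are given as a 3x3 rotation matrix whose columns are the frame's x, y, z axes.
In Python, from cell import sensors, cams, ticket, ctrl gives the robot as it stands.
- The arm moves only by the tool step_arm, never from a script. Its argument "commands" is a list that holds one entry, the list of rows, each a list of 7 numbers: the shift along the world's x, y, z in m, then the turn, a rotation vector about the world's x, y, z in rad, then the opening in per cent of the stroke, from 0 (shut) to 100 (fully open). In form: [[[tx, ty, tz, wx, wy, wz, jaw], ...]]. A call has 1 to 8 rows; each row shifts and turns the commanded pose from where the row before left it; what a row does not reach is not made up. A row lasts 1/8 s, in which the tool goes at most 62.5 mm and 10.7 degrees, less where a joint would pass 70% of its speed; a pose out of reach is approached as far as the arm can. A call is refused whole if a number of a shift passes 0.0625 or a number of a turn 0.188, either way. A call with a gripper value outside its range is refused whole. The fingers move at their own pace and stop on an object; "squeeze" is the grip in N (left out, the last holds). Time passes only in rows, so rows that do not move let the fingers close. It gives the time, the measured TCP pose, the force and the opening at its end, in the units of the state.
- sensors.sense(): the state, without advancing time (a new reading comes with each control period).
- cams.get_image(name): name is "side" or "top" or "wrist"; returns a dict with "color" (384x512x3 uint8, red, green, blue), "fx", "fy", "cx", "cy" (pixels), "R" (3x3) and "t" (3): a world point X has camera coordinates R X + t; the wrist camera has in their place "T_tool_cam" (4x4, takes a point from camera to tool coordinates, whose origin is the TCP and whose axes are the flange's). Camera axes: x right, y down, z forward; pixel columns grow to the right and rows downward; lengths in m; the calibration is good to about 2 mm. A picture is of the moment at which its call begins: read the wrist's pose just before it. There is no depth.
- ticket.hand_in(): hands the job in, once; it reports no verdict.
Trained networks look in the newest picture that a camera, given by its name, has taken for a name from the list of things; names that differ only in an ending like _2 or _b are one class to them, and where a whole thing is asked for, a point or a joint stands for the part that bears it (a point fixed in the world has none). Each returns a list of dicts, best first, with "conf" (0 to 1); they miss things now and then, are a little off and sometimes report something else, mostly with a low value. They report only what shows in the picture. A call takes as long as a camera call. They do not tell look-alikes from the thing itself.
- cams.recognise(camera, thing): "bbox" ([left, top, right, bottom] in pixels, round what is visible of it).
- cams.silhouettes(camera, thing): "pixels" (384x512 bool, what is visible of it) and "bbox" ([left, top, right, bottom] in pixels, round what is visible of it).
- cams.landmark_of(camera, thing): "pixel" ([column, row] in pixels: a listed point, or the origin of a listed thing).
The state is a dict: "time_s": time; "q": joint angles; "qd": joint speeds; "tau": joint torques, N m; "ee_pos": TCP position; "tcp_rot": TCP orientation; "force": force on the tool from outside, world axes, zero at the start; "ft_torque": the same for the moment, N m; "finger_gap": finger opening in m.
Only numpy, scipy, OpenCV 4.12 (cv2) and the standard library are available. Lean on these libraries where they do the work, as an engineer would, in place of code of your own. Each camera call takes 0.05 s, during which the arm holds its last target.

## Working session

There is one attempt and no reset: what is moved stays moved. The work goes in short steps, Python scripts to look and compute and a tool call to move; the robot and the scene stay as the last step left them, time stands still between calls to the robot, and variables do not carry over. Pictures are saved under pics/ and viewed, and the job is handed in when it is done.

Besides the shell and the picture viewer there is one more tool, called after ">>>" as name([rows], argument=value, ...), one row to a line, values as JSON. step_arm: Moves the arm, as the interface text tells. Its arguments: {"type":"object","properties":{"commands":{"type":"array","items":{"type":"array","items":{"type":"array","items":{"type":"number"}}}},"squeeze":{"type":"number"}},"required":["commands"]}

```bash
ls; mkdir -p pics; python3 - <<'E'
from cell import sensors, cams, ticket, ctrl
import cv2,numpy as np
s=sensors.sense();print(s['time_s'],s['ee_pos'],s['finger_gap'],ctrl.pinch_z, s['tcp_rot'])
for c in ['top','side','wrist']:
    im=cams.get_image(c);cv2.imwrite(f'pics/{c}0.png',cv2.resize(im['color'][:,:,::-1],(800,600)))
    print(c,{k:np.round(v,4).tolist() for k,v in im.items() if k!='color'})
    if c!='wrist':
        for t in ['back_stop','side_stop','handle_axis','spindle_arm_axis','handle_end','tin','stamp_mid','tub','spice_jar','pick_pot','jam_jar','jig','tape_roll']:
            r=cams.landmark_of(c,t);print(c,t,[(np.round(x['pixel'],1).tolist(),round(x['conf'],2)) for x in r][:3])
E
```

```text
pics
0.0 [ 0.14233203 -0.60831293  0.21405047] 0.09499970465680235 0.0188 [[ 9.73710223e-01  2.27790208e-01 -1.48932457e-04]
 [ 2.27790228e-01 -9.73709574e-01  1.13056648e-03]
 [ 1.12515014e-04 -1.13476950e-03 -9.99999350e-01]]
top {'fx': 459.797, 'fy': 459.797, 'cx': 253.6059, 'cy': 182.9396, 'R': [[0.0096, -0.9999, 0.0087], [-0.9817, -0.0111, -0.1903], [0.1904, -0.0067, -0.9817]], 't': [-0.1217, 0.5936, 1.4634]}
top back_stop [([238.3, 207.7], 0.93)]
top side_stop [([229.0, 189.4], 0.7), ([239.4, 206.5], 0.34)]
top handle_axis [([277.0, 217.1], 0.82), ([295.2, 200.4], 0.69)]
top spindle_arm_axis [([262.7, 210.3], 0.76)]
top handle_end [([293.5, 218.5], 0.55)]
top tin [([207.1, 203.3], 0.9), ([290.7, 164.0], 0.64)]
top stamp_mid [([204.2, 141.8], 0.54), ([229.1, 198.4], 0.41)]
top tub [([229.0, 196.0], 0.67), ([225.6, 161.3], 0.66)]
top spice_jar [([297.1, 200.0], 0.62)]
top pick_pot [([267.1, 239.5], 0.75), ([168.7, 248.0], 0.17)]
top jam_jar [([169.1, 248.1], 0.71), ([233.6, 207.9], 0.29)]
top jig [([232.4, 208.2], 0.94), ([278.6, 214.7], 0.3)]
top tape_roll [([301.9, 255.6], 0.71
[... 408 characters left out ...]
8)]
side handle_end [([301.9, 169.3], 0.5)]
side tin [([232.4, 186.6], 0.62), ([243.5, 263.1], 0.58), ([235.3, 232.7], 0.42)]
side stamp_mid [([249.2, 233.5], 0.72), ([277.4, 205.4], 0.28)]
side tub [([201.2, 233.6], 0.82), ([285.7, 198.5], 0.62)]
side spice_jar [([273.4, 192.0], 0.77)]
side pick_pot [([307.6, 225.4], 0.82), ([248.4, 230.2], 0.53)]
side jam_jar [([287.2, 332.1], 0.77)]
side jig [([257.7, 243.4], 0.59)]
side tape_roll [([332.7, 201.7], 0.64), ([299.0, 167.9], 0.45)]
wrist {'fx': 300.0145, 'fy': 300.0145, 'cx': 257.5694, 'cy': 193.0402, 'T_tool_cam': [[-0.0008, -0.9698, -0.244, 0.0669], [1.0, -0.0007, -0.0004, -0.0007], [0.0003, -0.244, 0.9698, -0.1691], [0.0, 0.0, 0.0, 1.0]]}
```

```bash
cat > h.py <<'E'
import numpy as np,cv2
from scipy.optimize import least_squares
from cell import sensors, cams, ticket, ctrl
def ray(im,px):
    R=np.array(im['R']);t=np.array(im['t'])
    d=R.T@np.array([(px[0]-im['cx'])/im['fx'],(px[1]-im['cy'])/im['fy'],1.]);c=-R.T@t
    return c,d
def atz(im,px,z):
    c,d=ray(im,px);return c+d*(z-c[2])/d[2]
def tri(obs):
    A=np.zeros((3,3));b=np.zeros(3)
    for im,px in obs:
        c,d=ray(im,px);d/=np.linalg.norm(d);P=np.eye(3)-np.outer(d,d);A+=P;b+=P@c
    return np.linalg.solve(A,b)
def proj(im,X):
    c=np.array(im['R'])@np.asarray(X)+np.array(im['t']);return np.array([im['cx']+im['fx']*c[0]/c[2],im['cy']+im['fy']*c[1]/c[2]])
def wrist():
    s=sensors.sense();im=cams.get_image('wrist')
    T=np.eye(4);T[:3,:3]=s['tcp_rot'];T[:3,3]=s['ee_pos'];M=np.linalg.inv(T@np.array(im['T_tool_cam']))
    im=dict(im);im['R']=M[:3,:3];im['t']=M[:3,3];return im
def jig2w(p,X):
    c,s=np.cos(p[2]),np.sin(p[2]);return np.array([p[0]+c*X[0]-s*X[1],p[1]+s*X[0]+c*X[1],X[2]])
def crop(im,box,name,f):
    l,t,r,b=box;cv2.imwrite(name,cv2.resize(im['color'][t:b,l:r,::-1],None,fx=f,fy=f,interpolation=cv2.INTER_CUBIC))
E
python3 - <<'E'
from h import *
T=cams.get_image('top');S=cams.get_image('side')
crop(T,(140,110,340,260),'pics/tc.png',4);crop(S,(170,120,370,270),'pics/sc.png',4)
lt=dict(back_stop=(238.3,207.7),handle_axis=(277,217.1),spindle_arm_axis=(262.7,210.3),handle_end=(293.5,218.5))
ls=dict(back_stop=(266.8,230.2),handle_axis=(284.1,201.9),spindle_arm_axis=(279.9,206.4),handle_end=(301.9,169.3))
for k in lt: print(k,tri([(T,lt[k]),(S,ls[k])]))
for k,a,b in [('pick_pot',(267.1,239.5),(307.6,225.4)),('tub',(225.6,161.3),(201.2,233.6)),('spice',(297,200),(273,192)),('jam',(169.1,248.1),(287.2,332.1)),('tin',(207.1,203.3),(243.5,263.1))]:
    print(k,atz(T,a,0),atz(S,b,0))
E
```

```text
back_stop [ 0.51029379 -0.06618167  0.03554224]
handle_axis [ 0.49035967 -0.19419188  0.02718336]
spindle_arm_axis [ 0.49990264 -0.14678785  0.05175717]
handle_end [ 0.46741805 -0.24139663  0.11715679]
pick_pot [ 0.41318443 -0.16303582  0.        ] [ 0.41512908 -0.15352191  0.        ]
tub [ 0.68130904 -0.01810954  0.        ] [ 6.75438644e-01 -2.79688343e-02  1.11022302e-16]
spice [ 0.54838294 -0.26458947  0.        ] [ 0.54465672 -0.25454106  0.        ]
jam [0.38127634 0.16407737 0.        ] [0.38431595 0.16940852 0.        ]
tin [0.53366281 0.04169674 0.        ] [5.35366875e-01 2.71508239e-02 1.11022302e-16]
```

View pics/tc.png

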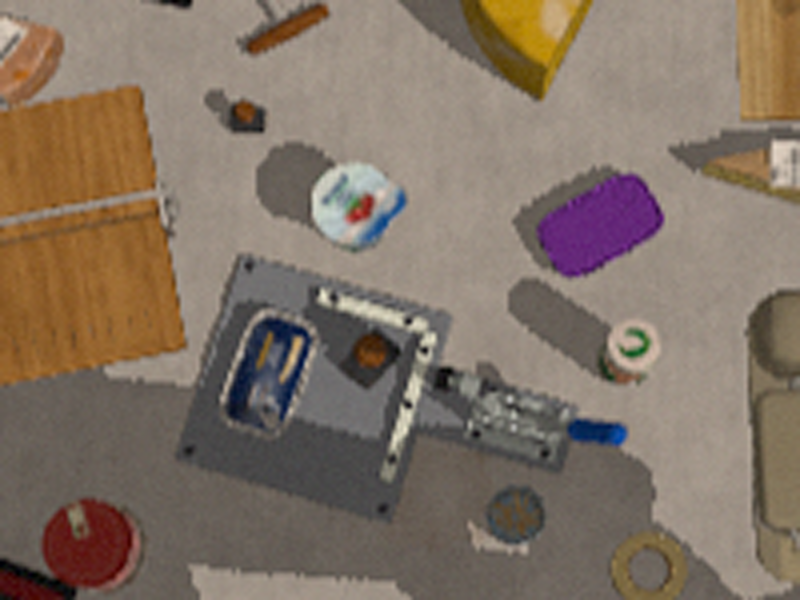

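View pics/sc.png

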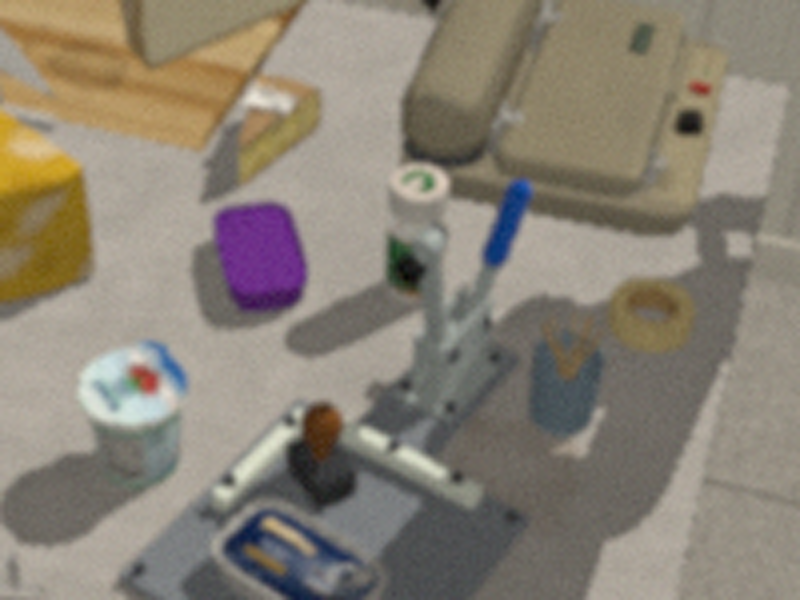

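View pics/top0.png

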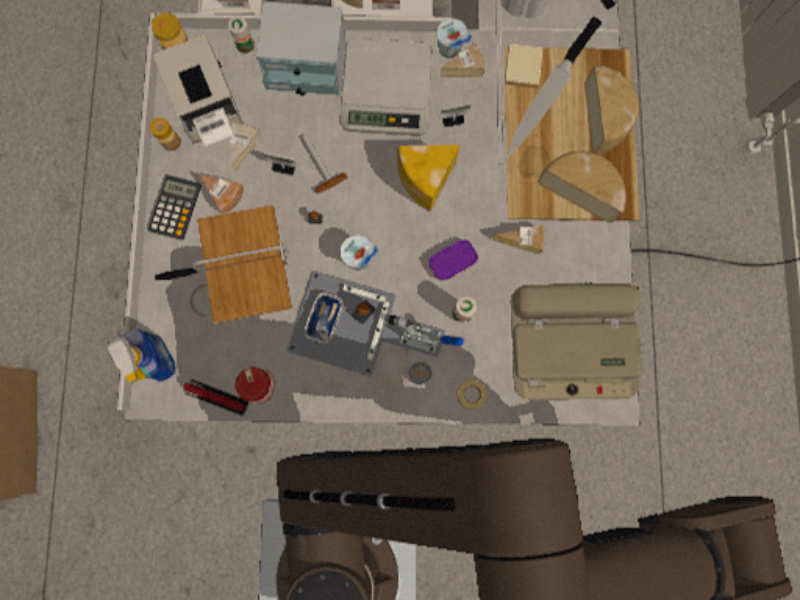

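```bash
python3 - <<'E'
from h import *
T=cams.get_image('top');S=cams.get_image('side')
crop(T,(190,125,260,222),'pics/st.png',6)
cor=[((-.14,.075),(240,257)),((.05,.075),(450,315)),((.05,-.11),(388,520)),((-.14,-.11),(180,458))]
f=lambda p:np.concatenate([proj(T,jig2w(p,(*X,.008)))-np.array([139.5+u/4,109.5+v/4]) for X,(u,v) in cor])
r=least_squares(f,[.52,-.05,-1.8]);p=r.x;print(p,r.fun.round(1))
for n,X in dict(back_stop=(.031,-.012,.022),side_stop=(-.0165,.052,.022),handle_axis=(.1495,0,.048),arm=(.105,0,.052),he=(.1495+.092*np.cos(.95),0,.048+.092*np.sin(.95)),locked=(.2415,0,.048)).items():
    w=jig2w(p,X);print(n,w.round(3),proj(T,w).round(1),proj(S,w).round(1))
s=tri([(T,(232.5,197)),(S,(249.2,233.5))]);print('stamp',s)
s=atz(T,(139.5+372/4,109.5+349/4),.074);print('head top',s)
c,si=np.cos(p[2]),np.sin(p[2]);d=s[:2]-p[:2];print('jig',c*d[0]+si*d[1],-si*d[0]+c*d[1])
for t in ('stamp_mid','tin'):
  for cn in('top','side'):
    for m in cams.silhouettes(cn,t): print(t,cn,m['conf'],np.round(m['bbox'],1))
E
```

```text
[ 0.52847353 -0.04467362 -1.83912591] [-0.1 -1.   0.7 -0.4  0.9  0.7 -1.5  0.6]
back_stop [ 0.509 -0.071  0.022] [240.1 210.1] [266.1 232.1]
side_stop [ 0.583 -0.043  0.022] [231.9 188.2] [235.5 232.7]
handle_axis [ 0.489 -0.189  0.048] [275.6 215.4] [286.2 198.1]
arm [ 0.501 -0.146  0.052] [262.6 211.6] [277.8 206. ]
he [ 0.475 -0.24   0.123] [293.4 217.2] [298. 167.]
locked [ 0.464 -0.278  0.048] [302.6 223.1] [302.4 180.8]
stamp [ 0.54908763 -0.04585245  0.02892732]
head top [ 0.54516581 -0.04720285  0.074     ]
jig -0.0019867582346248416 0.01676550044581555
stamp_mid top 0.49 [226.  191.9 236.3 205.6]
stamp_mid side 0.73 [239.5 221.7 260.8 250.6]
stamp_mid side 0.46 [150.7 238.4 163.6 256.2]
tin top 0.88 [193.4 185.2 217.7 219.4]
tin top 0.61 [275.2 149.3 303.4 180.7]
tin side 0.83 [223.8 245.  266.2 281.2]
tin side 0.78 [223.1 172.1 247.7 198.5]
tin side 0.68 [201.2 164.1 304.3 301.7]
```

View pics/st.png

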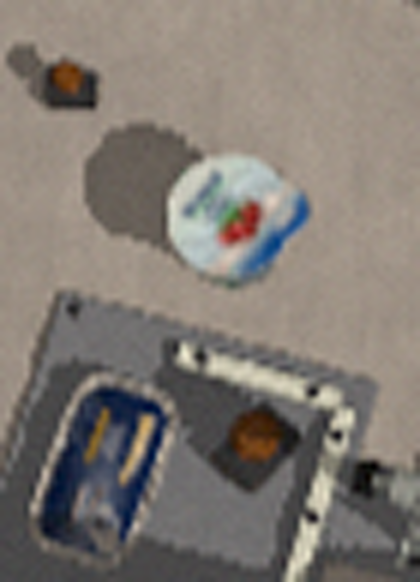

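>>> step_arm([
  [[0.01,0.01,0.05,0,0,0.09,100],[0.025,0.035,0.04,0,0,0.09,100],[0.03,0.045,0,0,0,0.09,100],[0.033,0.045,0,0,0,0.09,100],[0.033,0.045,0,0,0,0.09,100],[0.033,0.045,0,0,0,0.09,100],[0.033,0.045,0,0,0,0.09,100],[0.033,0.045,0,0,0,0.09,100]],
])

```text
time_s: 2.85
ee_pos: [0.3732, -0.292, 0.3049]
tcp_rot: [[0.58, 0.815, 0.0], [0.815, -0.58, -0.0], [-0.0, 0.001, -1.0]]
force: [0.7, 0.3, -0.4]
finger_gap: 0.0949
```

>>> step_arm([
  [[0.033,0.045,0,0,0,0.09,100],[0.033,0.045,0,0,0,0.09,100],[0.033,0.045,0,0,0,0.09,100],[0.033,0.045,0,0,0,0.083,100],[0.025,0.03,-0.02,0,0,0,100],[0.015,0.02,-0.02,0,0,0,100],[0,0,0,0,0,0,100]],
])

```text
time_s: 3.72
ee_pos: [0.5444, -0.0624, 0.2633]
tcp_rot: [[0.263, 0.965, -0.002], [0.965, -0.263, 0.001], [-0.0, -0.003, -1.0]]
force: [-0.2, -1.3, 0.4]
finger_gap: 0.095
```

```bash
python3 - <<'E'
from h import *
W=wrist();crop(W,(0,0,512,384),'pics/w1.png',1.5)
p=[0.52847353,-0.04467362,-1.83912591]
for n,X in dict(c0=(-.14,.075,.008),c1=(.05,.075,.008),c2=(.05,-.11,.008),bs0=(.031,-.077,.022),corner=(.031,.052,.022),ss0=(-.064,.052,.022),o=(0,0,.008)).items(): print(n,(proj(W,jig2w(p,X))*1.5).round(0))
print('stamp pred',proj(W,[.545,-.047,.074])*1.5)
E
```

```text
c0 [453.  76.]
c1 [445. 288.]
c2 [255. 288.]
bs0 [285. 272.]
corner [423. 272.]
ss0 [425. 166.]
o [368. 237.]
stamp pred [384.64200164 244.98772941]
```

View pics/w1.png

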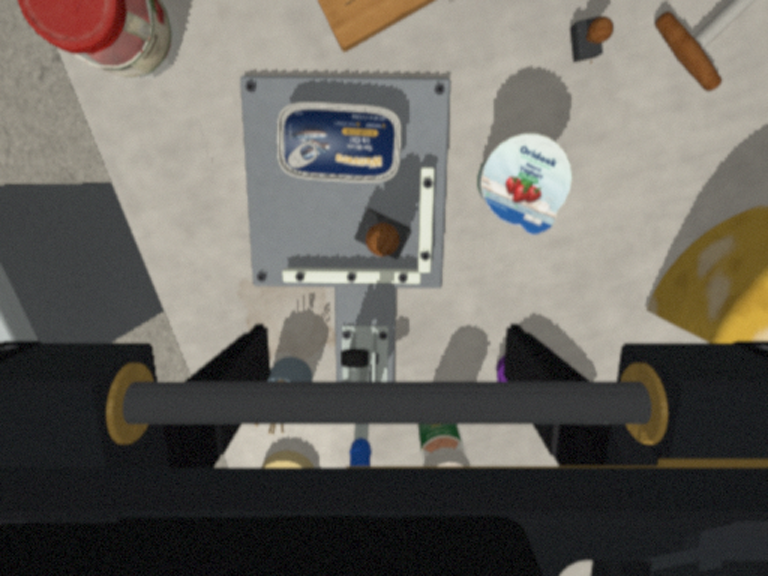

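```bash
python3 - <<'E'
from h import *
W=wrist();crop(W,(150,30,310,200),'pics/w2.png',4)
E
```

```text
(no output)
```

View pics/w2.png

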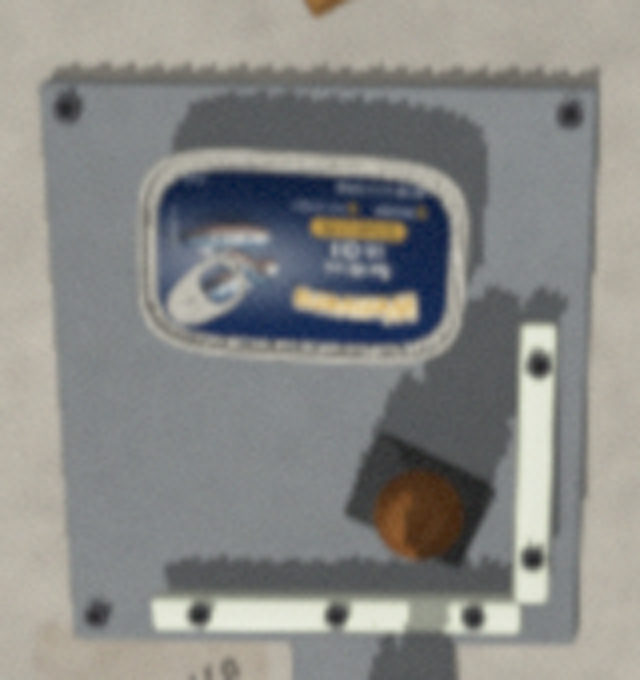

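```bash
cat > fit.py <<'E'
from h import *
W=wrist()
g=lambda u,v:(149.6+u/4,29.6+v/4)
cor=[((-.14,.075),(598,90)),((.05,.075),(577,638)),((.05,-.11),(77,637)),((-.14,-.11),(45,85))]
f=lambda p:np.concatenate([proj(W,jig2w(p,(*X,.008)))-g(u,v) for X,(u,v) in cor])
r=least_squares(f,[.52,-.05,-1.8]);p=r.x;print(p,r.fun.round(1))
for z in (.055,.074): print('head',atz(W,g(419,515),z))
def tojig(w):
    c,si=np.cos(p[2]),np.sin(p[2]);d=w[:2]-p[:2];return np.array([c*d[0]+si*d[1],-si*d[0]+c*d[1]])
for t in [(145,150),(470,160),(138,350),(460,365)]: print('tin',tojig(atz(W,g(*t),.030)).round(4))
print('head jig',tojig(atz(W,g(419,515),.065)))
for m in cams.landmark_of('wrist','tin')+cams.landmark_of('wrist','stamp_mid'):print(m)
E
python3 fit.py
```

```text
[ 0.52709326 -0.04468541 -1.84790836] [ 1.4 -1.5  1.   2.5 -0.5  1.7 -1.8 -1.6]
head [ 0.54361553 -0.04479228  0.055     ]
head [ 0.54447877 -0.04242819  0.074     ]
tin [-0.1152 -0.0711]
tin [-0.1132  0.031 ]
tin [-0.0543 -0.0764]
tin [-0.0504  0.0288]
head jig [-0.00573844  0.01601778]
{'pixel': [223.7, 95.7], 'conf': 0.55}
{'pixel': [335.4, 119.2], 'conf': 0.53}
{'pixel': [255.7, 155.4], 'conf': 0.69}
{'pixel': [391.9, 22.6], 'conf': 0.62}
{'pixel': [289.1, 279.1], 'conf': 0.35}
```

>>> step_arm([
  [[0,0.018,-0.02,0,0,0,70],[0,0,-0.05,0,0,0,65],[0,0,-0.05,0,0,0,65],[0,0,-0.04,0,0,0,65],[0,0,-0.035,0,0,0,65],[0,0,-0.02,0,0,0,65],[0,0,-0.01,0,0,0,65],[0,0,0,0,0,0,65]],
], squeeze=12)

```text
time_s: 4.97
ee_pos: [0.5444, -0.046, 0.0399]
tcp_rot: [[0.265, 0.964, 0.0], [0.964, -0.265, -0.0], [-0.0, 0.0, -1.0]]
force: [0.6, 0.1, 0.6]
finger_gap: 0.062
```

```bash
python3 - <<'E'
from h import *
W=wrist();crop(W,(130,100,390,300),'pics/w3.png',3)
print(sensors.sense()['ee_pos'])
E
```

```text
[ 0.54470238 -0.04595101  0.04035271]
```

View pics/w3.png

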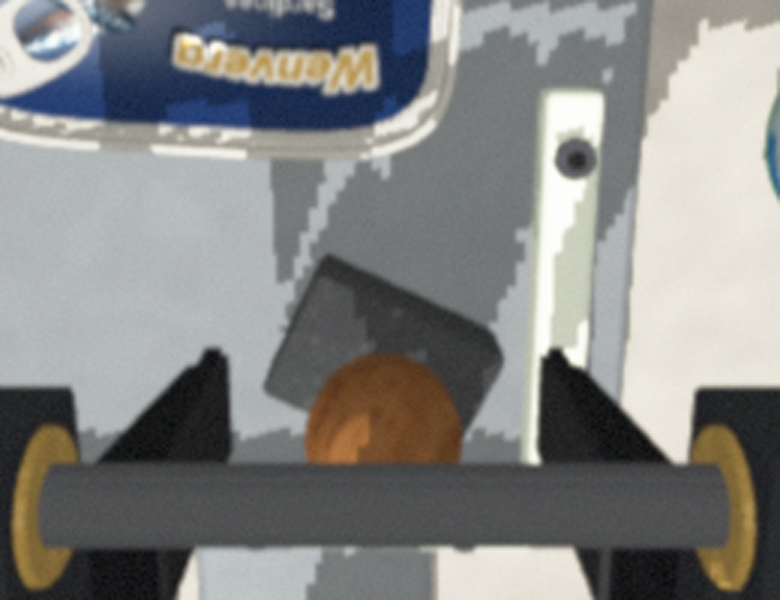

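```bash
python3 - <<'E'
from h import *
W=wrist()
for z in (.06,.074): print(atz(W,(129.6+384/3,99.6+432/3),z))
print(proj(W,[.5447,-.046,.04]),proj(W,[.5447,-.046,.059]))
E
```

```text
[ 0.54391284 -0.04291513  0.06      ]
[ 0.54553245 -0.03699603  0.074     ]
[260.1869085  234.35963608] [260.51222793 247.58545412]
```

>>> step_arm([
  [[0,0.002,0,0,0,0,20],[0,0,0,0,0,0,20],[0,0,0,0,0,0,20],[0,0,0,0,0,0,20],[0,0,0,0,0,0,20]],
], squeeze=12)

```text
time_s: 5.7
ee_pos: [0.5445, -0.0436, 0.0397]
tcp_rot: [[0.265, 0.964, 0.0], [0.964, -0.265, -0.0], [0.0, 0.0, -1.0]]
force: [0.1, -0.3, 0.6]
finger_gap: 0.0264
```

>>> step_arm([
  [[0,0,0.01,0,0,0,20],[0,0,0.03,0,0,0,20],[0,0,0.04,0,0,0,20],[0,0.02,0.03,0,0,0,20],[-0.01,0.03,0.02,0,0,0,20],[-0.02,0.04,0,0,0,0,20],[-0.01,0.02,0,0,0,0,20],[0,0,0,0,0,0,20]],
], squeeze=15)

```text
time_s: 6.7
ee_pos: [0.5038, 0.0674, 0.1703]
tcp_rot: [[0.263, 0.965, 0.0], [0.965, -0.263, -0.0], [0.0, 0.0, -1.0]]
force: [-0.2, -1.4, -0.6]
finger_gap: 0.0262
```

```bash
python3 - <<'E'
from h import *
W=wrist();crop(W,(0,0,512,384),'pics/w4.png',1.5)
S=cams.get_image('side');crop(S,(170,170,370,384),'pics/s4.png',2.8)
E
```

```text
(no output)
```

View pics/w4.png

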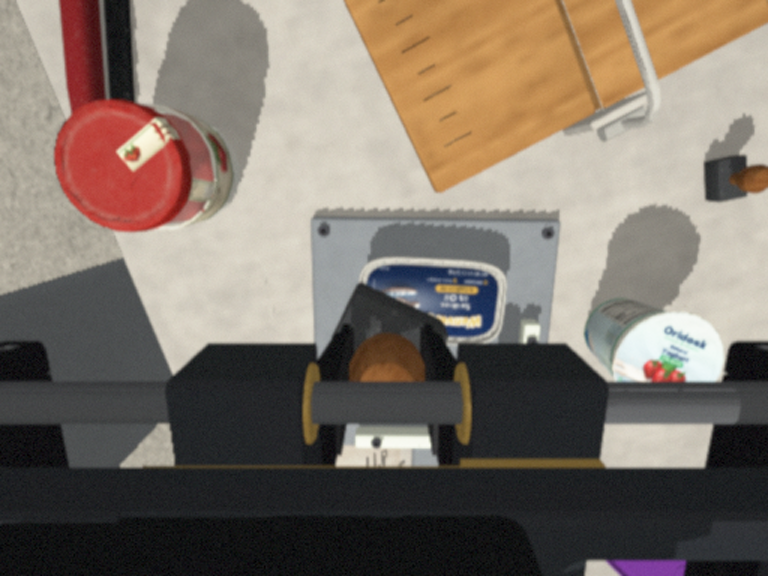

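View pics/s4.png

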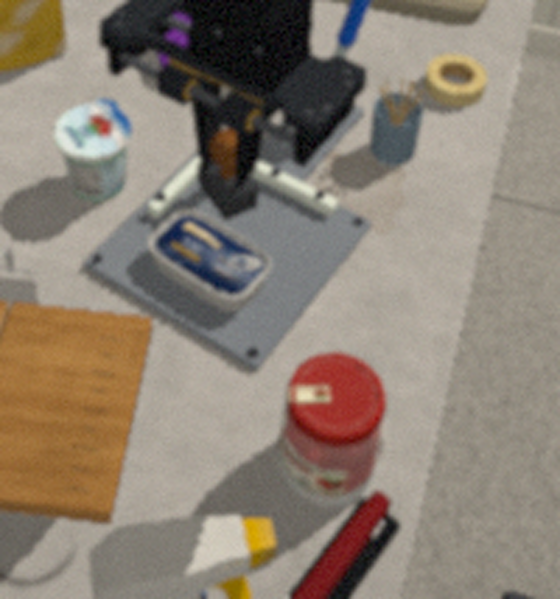

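>>> step_arm([
  [[-0.01,0.03,0,0,0,0,20],[-0.015,0.045,0,0,0,0,20],[-0.015,0.04,0,0,0,0,20],[-0.006,0.018,-0.02,0,0,0,20],[0,0,-0.04,0,0,0,20],[0,0,-0.04,0,0,0,20],[0,0,-0.025,0,0,0,20],[0,0,0,0,0,0,20]],
])

```text
time_s: 7.8
ee_pos: [0.4583, 0.1985, 0.0433]
tcp_rot: [[0.266, 0.964, -0.003], [0.964, -0.266, -0.001], [-0.002, -0.003, -1.0]]
force: [0.0, 0.3, -0.5]
finger_gap: 0.0266
```

>>> step_arm([
  [[0,0,-0.007,0,0,0,20],[0,0,-0.004,0,0,0,20],[0,0,0,0,0,0,20]],
])

```text
time_s: 8.18
ee_pos: [0.4586, 0.1994, 0.034]
tcp_rot: [[0.265, 0.964, 0.001], [0.964, -0.265, 0.0], [0.0, 0.001, -1.0]]
force: [-0.0, 1.0, -1.7]
finger_gap: 0.0263
```

```bash
python3 - <<'E'
from h import *
W=wrist();crop(W,(100,100,412,384),'pics/w5.png',2)
S=cams.get_image('side');crop(S,(170,220,370,384),'pics/s5.png',3.5)
E
```

```text
(no output)
```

View pics/w5.png

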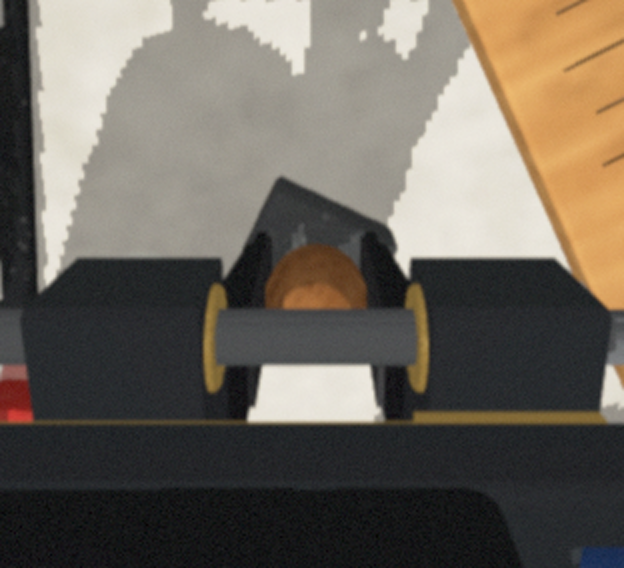

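View pics/s5.png

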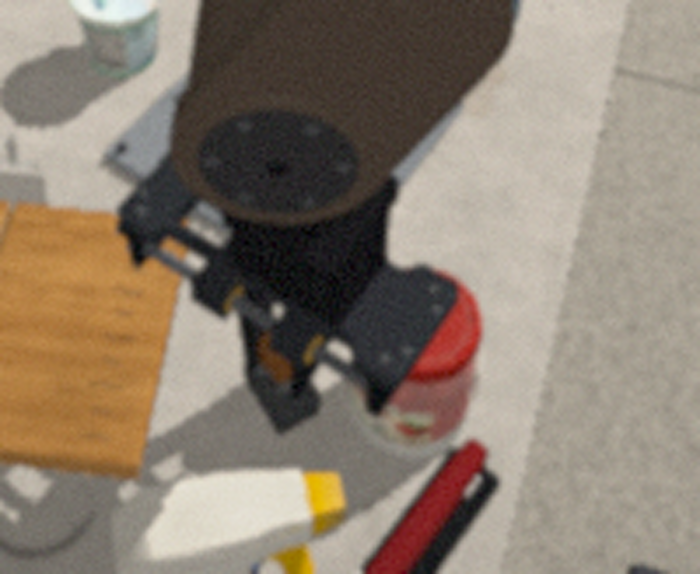

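>>> step_arm([
  [[0,0,-0.002,0,0,0,20],[0,0,0,0,0,0,20]],
])

```text
time_s: 8.52
ee_pos: [0.4585, 0.1995, 0.0317]
tcp_rot: [[0.265, 0.964, 0.0], [0.964, -0.265, 0.0], [0.0, 0.0, -1.0]]
force: [0.4, -0.6, -0.6]
finger_gap: 0.0263
```

>>> step_arm([
  [[0,0,-0.001,0,0,0,20],[0,0,0,0,0,0,20]],
])

```text
time_s: 8.78
ee_pos: [0.459, 0.1994, 0.0314]
tcp_rot: [[0.265, 0.964, 0.002], [0.964, -0.265, 0.0], [0.001, 0.002, -1.0]]
force: [0.2, -1.5, 9.7]
finger_gap: 0.0265
```

>>> step_arm([
  [[0,0,0.0005,0,0,0,32],[0,0,0,0,0,0,40],[0,0,0,0,0,0,55],[0,0,0,0,0,0,55],[0,0,0.02,0,0,0,55],[0,0,0.04,0,0,0,55],[0,0,0.05,0,0,0,55],[0,0,0.05,0,0,0,30]],
])

```text
time_s: 9.78
ee_pos: [0.4581, 0.1993, 0.1926]
tcp_rot: [[0.265, 0.964, -0.0], [0.964, -0.265, -0.0], [-0.0, -0.0, -1.0]]
force: [0.6, 0.2, -0.9]
finger_gap: 0.0469
```

```bash
python3 - <<'E'
from h import *
W=wrist();crop(W,(100,100,412,384),'pics/w6.png',2)
E
```

```text
(no output)
```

View pics/w6.png

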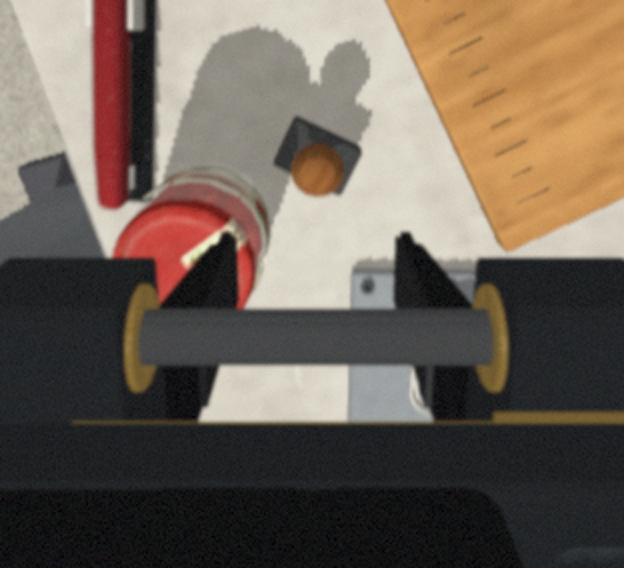

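>>> step_arm([
  [[0,-0.03,0,0,0,0,0],[-0.005,-0.05,0,0,0,0,0],[-0.005,-0.04,0,0,0,0,0],[-0.005,-0.017,0,0,0,0,0],[0,0,0,0,0,0,0]],
])

```text
time_s: 10.45
ee_pos: [0.4432, 0.0616, 0.1911]
tcp_rot: [[0.267, 0.964, -0.0], [0.964, -0.267, -0.0], [-0.0, -0.0, -1.0]]
force: [-0.5, -0.5, -0.3]
finger_gap: 0.0004
```

```bash
python3 - <<'E'
from h import *
W=wrist();crop(W,(130,20,430,384),'pics/w7.png',2)
T=cams.get_image('top');crop(T,(140,150,300,260),'pics/t7.png',5)
np.save('W7.npy',W,allow_pickle=True)
E
```

```text
(no output)
```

View pics/w7.png

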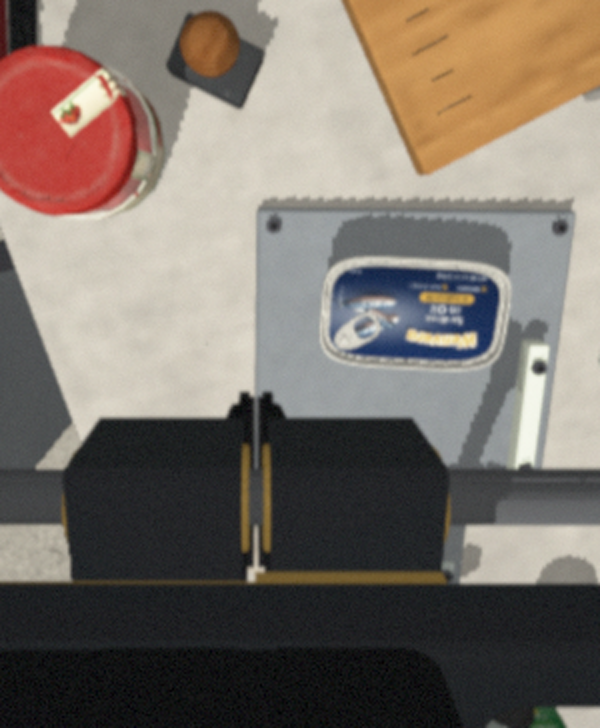

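View pics/t7.png

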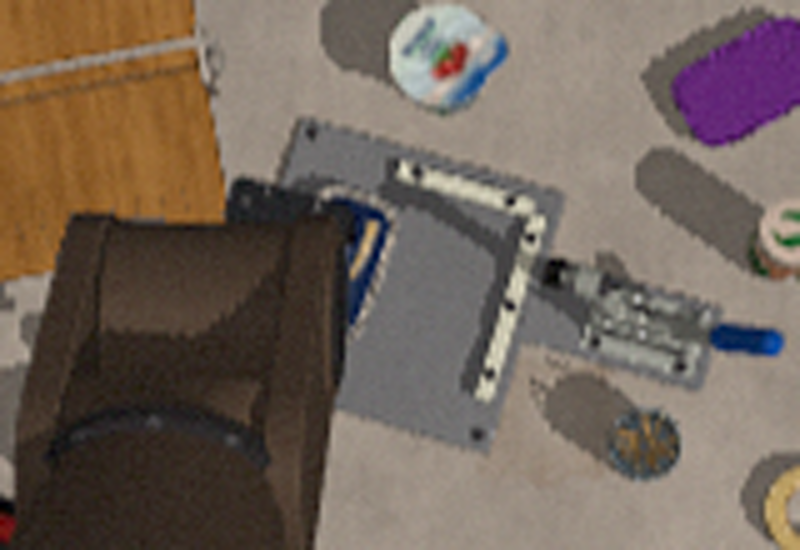

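```bash
cat >> h.py <<'E'
P0=np.array([.5277,-.0447,-1.845])
def tojig(w,p=P0):
    c,si=np.cos(p[2]),np.sin(p[2]);d=np.asarray(w)[:2]-p[:2];return np.array([c*d[0]+si*d[1],-si*d[0]+c*d[1]])
E
python3 - <<'E'
from h import *
W=np.load('W7.npy',allow_pickle=True).item()
g=lambda u,v:(129.75+u/2,19.75+v/2)
for n,u,v,z in [('c3 -140,-110',258,208,.008),('c0',574,211,.008),('ss end -64,52..64',523,342,.022),('ss end',549,346,.022),('tinTL',329,257,.032),('TR',511,264,.032),('BL',319,363,.032),('BR',503,371,.032),('fingertip',257,405,.19)]: print(n,tojig(atz(W,g(u,v),z)).round(4))
print('tcp jig',tojig(sensors.sense()['ee_pos']),tojig(atz(W,g(257,400),sensors.sense()['ee_pos'][2])))
print('stamp',atz(W,g(215,75),.03))
E
```

```text
c3 -140,-110 [-0.141  -0.1106]
c0 [-0.1399  0.0703]
ss end -64,52..64 [-0.066   0.0433]
ss end [-0.0637  0.0587]
tinTL [-0.1156 -0.072 ]
TR [-0.1122  0.0273]
BL [-0.0558 -0.0757]
BR [-0.0514  0.0293]
fingertip [-0.0869 -0.1113]
tcp jig [-0.08061553 -0.1101143 ] [-0.08886979 -0.11135044]
stamp [0.45589878 0.19088072 0.03      ]
```

>>> step_arm([
  [[0.001,0.003,-0.04,0,0,0,0],[0,0,-0.05,0,0,0,0],[0,0,-0.04,0,0,0,0],[0,0,-0.03,0,0,0,0],[0,0,-0.015,0,0,0,0],[0,0,0,0,0,0,0],[0.0096,-0.0027,0,0,0,0,0],[0.0,0.0,0,0,0,0,0]],
])

```text
time_s: 11.55
ee_pos: [0.4554, 0.0627, 0.0169]
tcp_rot: [[0.265, 0.964, 0.002], [0.964, -0.265, -0.0], [0.001, 0.002, -1.0]]
force: [0.1, -0.5, -0.4]
finger_gap: 0.0001
```

```bash
python3 - <<'E'
from h import *
W=wrist();crop(W,(130,0,430,300),'pics/w8.png',2)
np.save('W8.npy',W,allow_pickle=True)
E
```

```text
(no output)
```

View pics/w8.png

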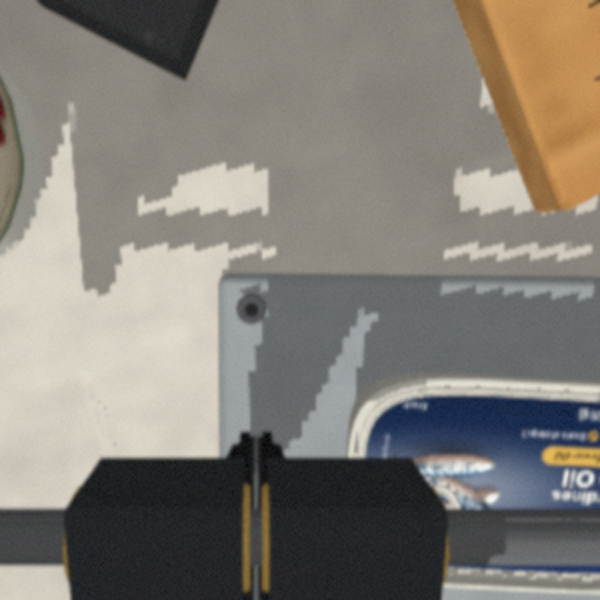

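>>> step_arm([
  [[0.0077,-0.0022,-0.002,0,0,0,0],[0.0077,-0.0022,0,0,0,0,0],[0.0058,-0.0016,0,0,0,0,0],[0.0048,-0.0014,0,0,0,0,0],[0.0029,-0.0008,0,0,0,0,0],[0,0,0,0,0,0,0]],
])

```text
time_s: 12.35
ee_pos: [0.483, 0.0544, 0.0141]
tcp_rot: [[0.265, 0.964, 0.0], [0.964, -0.265, -0.0], [-0.0, 0.0, -1.0]]
force: [-2.8, -0.8, 0.2]
finger_gap: 0.0005
```

```bash
python3 - <<'E'
from h import *
W=wrist();crop(W,(130,0,430,300),'pics/w9.png',2)
S=cams.get_image('side');crop(S,(170,190,310,330),'pics/s9.png',4)
print(tojig(sensors.sense()['ee_pos']))
E
```

```text
[-0.08333367 -0.06994408]
```

View pics/w9.png

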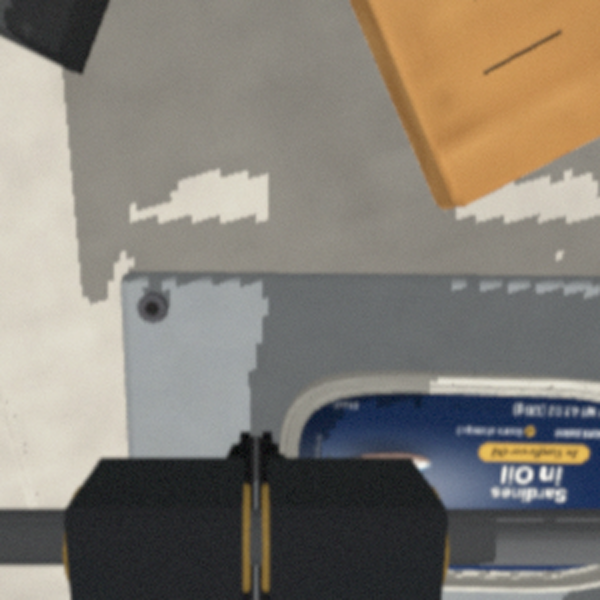

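View pics/s9.png

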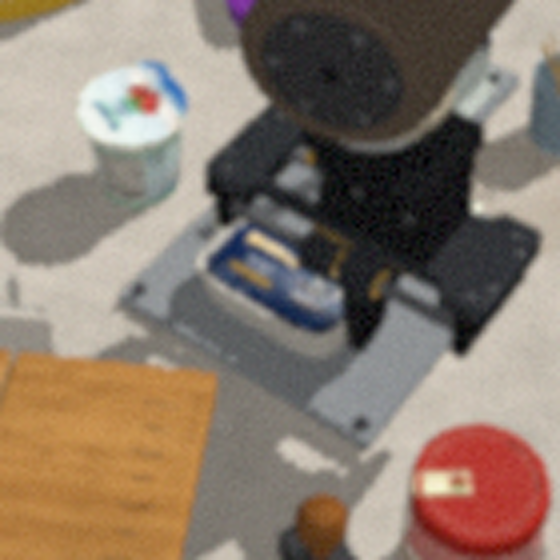

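>>> step_arm([
  [[0.0029,-0.0008,0,0,0,0,0],[0.0019,-0.0005,0,0,0,0,0],[0,0,0,0,0,0,0],[-0.0096,0.0027,0,0,0,0,0],[-0.0096,0.0027,0.02,0,0,0,0],[0,0,0.05,0,0,0,0],[0.02,0.01,0.06,0,0,0,0],[0,0,0,0,0,0,0]],
])

```text
time_s: 13.45
ee_pos: [0.4904, 0.0689, 0.1465]
tcp_rot: [[0.264, 0.964, 0.009], [0.964, -0.264, 0.0], [0.002, 0.009, -1.0]]
force: [0.1, -0.4, -0.2]
finger_gap: 0.0005
```

```bash
python3 - <<'E'
from h import *
W=wrist();crop(W,(130,0,430,300),'pics/w10.png',2)
np.save('W10.npy',W,allow_pickle=True)
print(tojig(sensors.sense()['ee_pos']))
E
```

```text
[-0.09861374 -0.06824074]
```

View pics/w10.png

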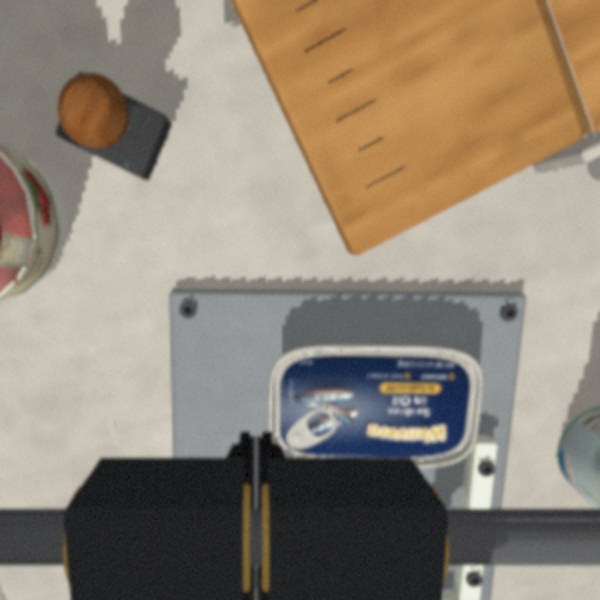

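```bash
python3 - <<'E'
from h import *
W=np.load('W10.npy',allow_pickle=True).item()
g=lambda u,v:(129.75+u/2,-.25+v/2)
for n,u,v,z in [('c3 -140,-110',171,294,.008),('c0',524,295,.008),('ss end -64,52..64',472,440,.022),('ss end',494,442,.022),('tinTL',274,346,.032),('TR',483,350,.032),('BL',270,456,.032),('BR',474,470,.032)]: print(n,tojig(atz(W,g(u,v),z)).round(4))
E
```

```text
c3 -140,-110 [-0.1389 -0.1104]
c0 [-0.1394  0.0699]
ss end -64,52..64 [-0.066  0.045]
ss end [-0.0649  0.0565]
tinTL [-0.1166 -0.0586]
TR [-0.1151  0.0421]
BL [-0.0607 -0.0598]
BR [-0.0534  0.0436]
```

```bash
python3 - <<'E'
from h import *
W=np.load('W10.npy',allow_pickle=True).item()
g=lambda u,v:(129.75+u/2,-.25+v/2)
for u,v in[(355,250),(240,5),(590,130)]: print(atz(W,g(u,v),.02),tojig(atz(W,g(u,v),.02)))
print(tojig([.4559,.191]))
E
```

```text
[0.55244976 0.11611262 0.02      ] [-0.16150659 -0.01971978]
[0.52747457 0.23165306 0.02      ] [-0.26596778 -0.07504801]
[0.66931106 0.13995461 0.02      ] [-0.21610163  0.08631977]
[-0.20745248 -0.13294058]
```

>>> step_arm([
  [[0.025,0.008,0,0,0,0,60],[0.035,0.0125,0,0,0,0,60],[0.011,0.004,0,0,0,0,60],[0,0,-0.03,0,0,0,60],[0,0,-0.03,0,0,0,60],[0,0,0,0,0,0,60]],
])

```text
time_s: 14.25
ee_pos: [0.5568, 0.0926, 0.0804]
tcp_rot: [[0.265, 0.964, -0.005], [0.964, -0.265, -0.0], [-0.002, -0.005, -1.0]]
force: [-0.7, 0.1, 0.7]
finger_gap: 0.0542
```

```bash
python3 - <<'E'
from h import *
W=wrist();crop(W,(130,0,430,300),'pics/w11.png',2)
print(tojig(sensors.sense()['ee_pos']))
S=cams.get_image('side');crop(S,(170,170,330,330),'pics/s11.png',3.5)
E
```

```text
[-0.14040513 -0.00817151]
```

View pics/w11.png

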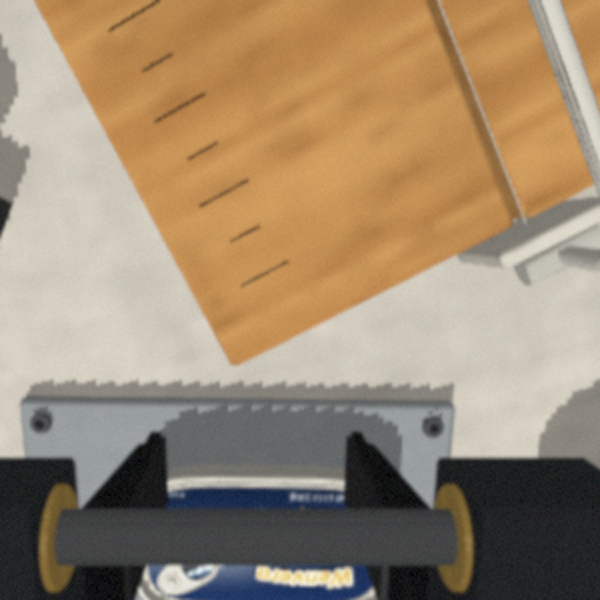

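View pics/s11.png

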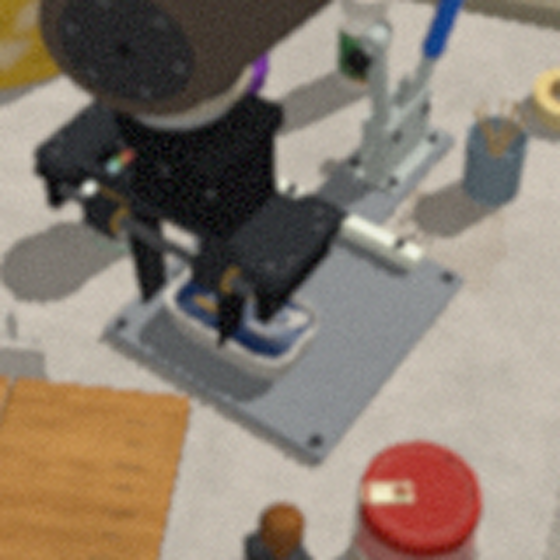

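>>> step_arm([
  [[0.001,0,-0.03,0,0,0,60],[0,0,-0.025,0,0,0,60],[0,0,-0.011,0,0,0,60],[0,0,0,0,0,0,60],[-0.0022,-0.0077,0,0,0,0,60],[-0.0022,-0.0077,0,0,0,0,60],[-0.0027,-0.0096,0,0,0,0,60],[-0.0027,-0.0096,0,0,0,0,60]],
])

```text
time_s: 15.35
ee_pos: [0.5507, 0.0578, 0.0174]
tcp_rot: [[0.265, 0.964, 0.002], [0.964, -0.265, 0.0], [0.001, 0.002, -1.0]]
force: [2.5, 5.6, 5.1]
finger_gap: 0.0573
```

```bash
python3 - <<'E'
from h import *
W=wrist();crop(W,(130,0,430,300),'pics/w12.png',2)
print(tojig(sensors.sense()['ee_pos']))
E
```

```text
[-0.10382923 -0.00577236]
```

View pics/w12.png

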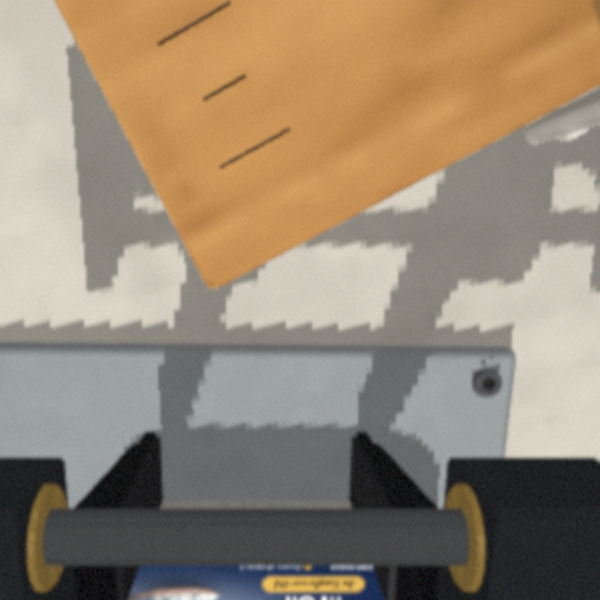

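>>> step_arm([
  [[-0.0027,-0.0096,0,0,0,0,60],[-0.0027,-0.0096,0,0,0,0,60],[-0.0027,-0.0096,0,0,0,0,60],[-0.0022,-0.0077,0,0,0,0,60],[-0.0016,-0.0058,0,0,0,0,60],[0,0,0,0,0,0,60]],
])

```text
time_s: 16.15
ee_pos: [0.5381, 0.0154, 0.0167]
tcp_rot: [[0.265, 0.964, -0.0], [0.964, -0.265, -0.0], [-0.0, -0.0, -1.0]]
force: [0.8, -0.0, -1.4]
finger_gap: 0.0566
```

```bash
python3 - <<'E'
from h import *
print(tojig(sensors.sense()['ee_pos']))
W=wrist();crop(W,(130,100,430,300),'pics/w13.png',2)
T=cams.get_image('top');crop(T,(180,150,300,240),'pics/t13.png',6)
E
```

```text
[-0.06064545 -0.00628141]
```

View pics/t13.png

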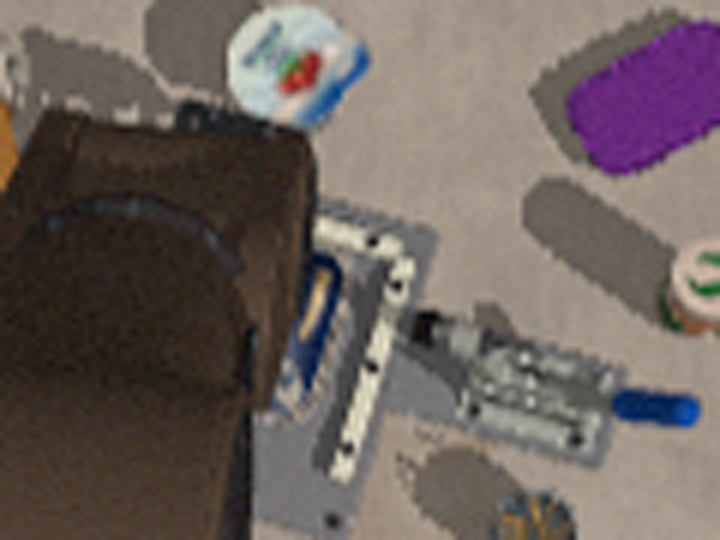

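View pics/w13.png

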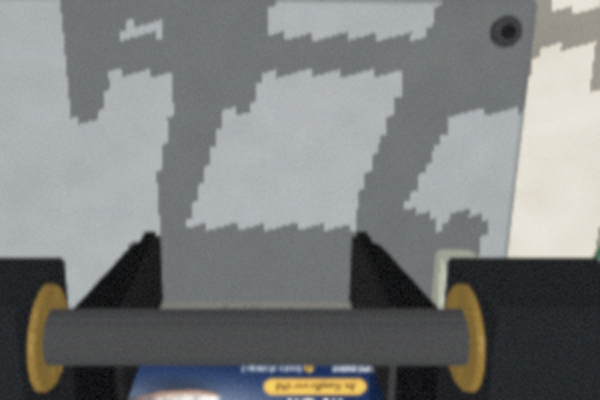

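>>> step_arm([
  [[-0.0016,-0.0058,0,0,0,0,60],[-0.0014,-0.0048,0,0,0,0,60],[-0.0008,-0.0029,0,0,0,0,60],[0,0,0,0,0,0,60]],
])

```text
time_s: 16.75
ee_pos: [0.5344, 0.0021, 0.0167]
tcp_rot: [[0.265, 0.964, -0.0], [0.964, -0.265, -0.0], [-0.0, -0.0, -1.0]]
force: [1.0, 0.3, 0.8]
finger_gap: 0.057
```

>>> step_arm([
  [[-0.0008,-0.0029,0,0,0,0,60],[-0.0005,-0.0019,0,0,0,0,60]],
])

```text
time_s: 17.0
ee_pos: [0.5332, -0.0024, 0.0167]
tcp_rot: [[0.265, 0.964, 0.0], [0.964, -0.265, 0.0], [0.0, 0.0, -1.0]]
force: [0.2, 1.5, 0.2]
finger_gap: 0.0571
```

>>> step_arm([
  [[-0.0004,-0.0014,0,0,0,0,60],[0,0,0,0,0,0,60]],
])

```text
time_s: 17.25
ee_pos: [0.5331, -0.0034, 0.0168]
tcp_rot: [[0.265, 0.964, 0.001], [0.964, -0.265, 0.0], [0.001, 0.001, -1.0]]
force: [3.0, 5.0, -0.5]
finger_gap: 0.057
```

```bash
python3 - <<'E'
from h import *
print(tojig(sensors.sense()['ee_pos']))
T=cams.get_image('top');crop(T,(180,150,300,240),'pics/t14.png',6)
E
```

```text
[-0.04117812 -0.00598123]
```

View pics/t14.png

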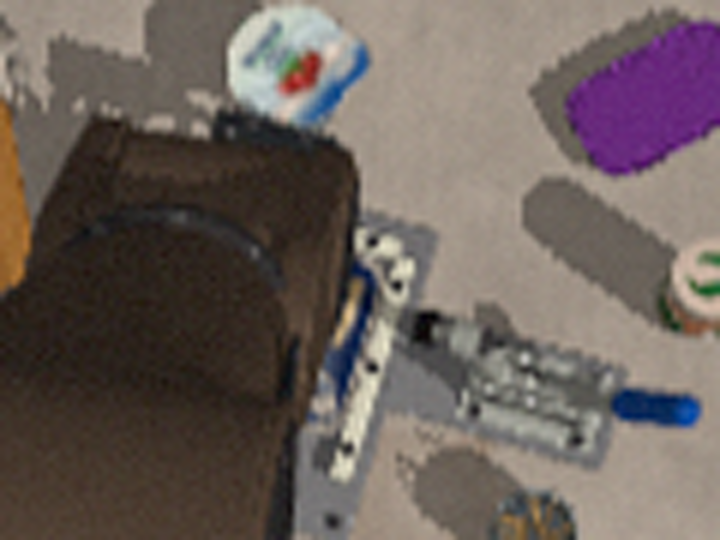

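>>> step_arm([
  [[-0.0004,-0.0014,0,0,0,0,60],[0,0,0,0,0,0,60]],
])

```text
time_s: 17.55
ee_pos: [0.5331, -0.0039, 0.017]
tcp_rot: [[0.266, 0.964, 0.002], [0.964, -0.266, 0.001], [0.002, 0.001, -1.0]]
force: [3.8, 17.8, 1.9]
finger_gap: 0.0575
```

>>> step_arm([
  [[0.0032,0.0116,0,0,0,0,60],[0,0,0.03,0,0,0,60],[0,0,0.03,0,0,0,30],[-0.03,0.0084,0,0,0,0,0],[-0.037,0.0105,0,0,0,0,0],[-0.0193,0.0054,0,0,0,0,0],[-0.0065,-0.023,-0.02,0,0,0,0],[-0.0065,-0.023,-0.02,0,0,0,0]],
])

```text
time_s: 18.55
ee_pos: [0.4363, -0.0155, 0.0366]
tcp_rot: [[0.263, 0.965, 0.001], [0.965, -0.263, -0.0], [-0.0, 0.001, -1.0]]
force: [0.1, -0.4, 1.1]
finger_gap: 0.0034
```

>>> step_arm([
  [[0,0,-0.015,0,0,0,0],[0,0,-0.006,0,0,0,0],[0,0,0,0,0,0,0]],
])

```text
time_s: 18.92
ee_pos: [0.4363, -0.015, 0.0156]
tcp_rot: [[0.264, 0.964, -0.0], [0.964, -0.264, -0.0], [-0.0, -0.0, -1.0]]
force: [-0.3, 0.1, -0.4]
finger_gap: 0.0004
```

```bash
python3 - <<'E'
from h import *
print(tojig(sensors.sense()['ee_pos']))
W=wrist();crop(W,(130,50,490,320),'pics/w15.png',2)
S=cams.get_image('side');crop(S,(170,170,330,330),'pics/s15.png',3.5)
E
```

```text
[-0.00383631 -0.0960033 ]
```

View pics/w15.png

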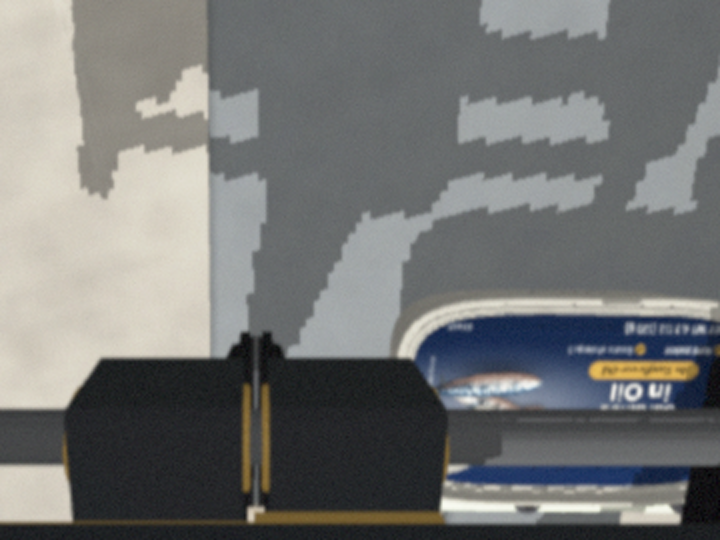

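View pics/s15.png

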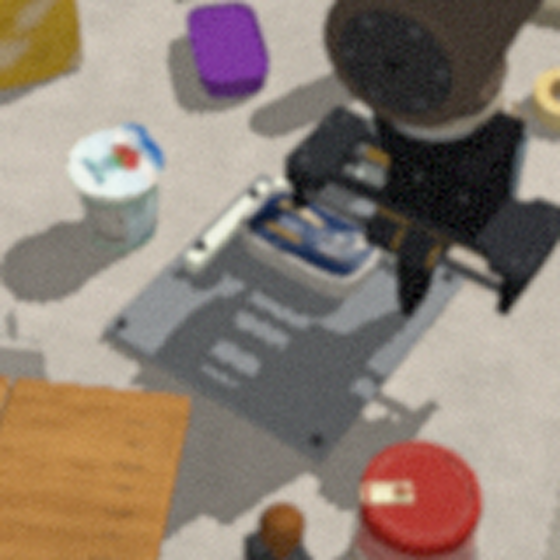

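>>> step_arm([
  [[0.0096,-0.0027,0,0,0,0,0],[0.0077,-0.0022,0,0,0,0,0],[0.0048,-0.0014,0,0,0,0,0],[0.0029,-0.0008,0,0,0,0,0],[0,0,0,0,0,0,0]],
])

```text
time_s: 19.65
ee_pos: [0.4614, -0.0224, 0.0157]
tcp_rot: [[0.265, 0.964, 0.0], [0.964, -0.265, -0.0], [-0.0, 0.0, -1.0]]
force: [-0.5, -0.9, -0.3]
finger_gap: 0.0007
```

>>> step_arm([
  [[0.0019,-0.0005,0,0,0,0,0],[0.0019,-0.0005,0,0,0,0,0],[0,0,0,0,0,0,0]],
])

```text
time_s: 20.02
ee_pos: [0.4652, -0.0234, 0.0157]
tcp_rot: [[0.265, 0.964, 0.0], [0.964, -0.265, -0.0], [-0.0, 0.0, -1.0]]
force: [0.8, -0.0, 0.2]
finger_gap: 0.0002
```

>>> step_arm([
  [[0.0019,-0.0005,0,0,0,0,0],[0.0019,-0.0005,0,0,0,0,0],[0,0,0,0,0,0,0]],
])

```text
time_s: 20.4
ee_pos: [0.4683, -0.0241, 0.0156]
tcp_rot: [[0.265, 0.964, -0.001], [0.964, -0.265, 0.0], [-0.0, -0.001, -1.0]]
force: [-4.5, 2.7, 2.0]
finger_gap: 0.0006
```

```bash
python3 - <<'E'
from h import *
print(tojig(sensors.sense()['ee_pos']),sensors.sense()['force'])
W=wrist();crop(W,(130,50,490,320),'pics/w16.png',2)
S=cams.get_image('side');crop(S,(190,190,310,310),'pics/s16.png',5)
E
```

```text
[-0.0037037  -0.06275381] [-4.53304001  2.67557207  2.02485194]
```

View pics/w16.png

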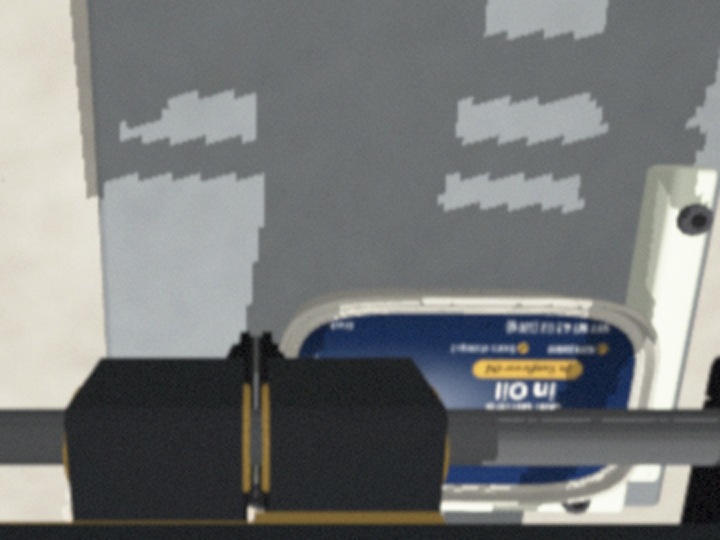

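View pics/s16.png

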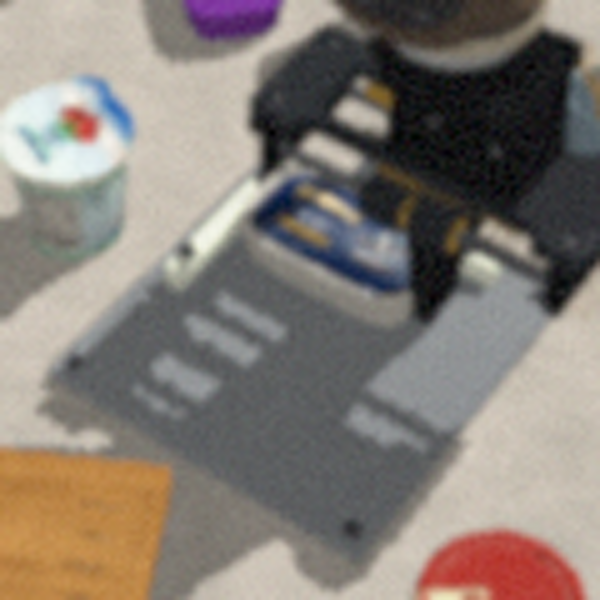

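>>> step_arm([
  [[0.0019,-0.0005,0,0,0,0,0],[0,0,0,0,0,0,0]],
])

```text
time_s: 20.75
ee_pos: [0.4713, -0.025, 0.0157]
tcp_rot: [[0.265, 0.964, 0.001], [0.964, -0.265, -0.0], [0.0, 0.001, -1.0]]
force: [-1.8, 1.7, -0.2]
finger_gap: 0.0005
```

>>> step_arm([
  [[0.0019,-0.0005,0,0,0,0,0],[0,0,0,0,0,0,0]],
])

```text
time_s: 21.0
ee_pos: [0.4731, -0.0255, 0.0157]
tcp_rot: [[0.265, 0.964, 0.001], [0.964, -0.265, -0.0], [0.0, 0.001, -1.0]]
force: [-0.4, 0.0, -0.8]
finger_gap: 0.0003
```

>>> step_arm([
  [[0.0014,-0.0004,0,0,0,0,0],[0,0,0,0,0,0,0]],
])

```text
time_s: 21.25
ee_pos: [0.4735, -0.0256, 0.0157]
tcp_rot: [[0.265, 0.964, -0.001], [0.964, -0.265, 0.0], [-0.0, -0.001, -1.0]]
force: [-4.8, 2.8, 1.4]
finger_gap: 0.0007
```

>>> step_arm([
  [[0.0014,-0.0004,0,0,0,0,0],[0,0,0,0,0,0,0]],
])

```text
time_s: 21.5
ee_pos: [0.4736, -0.0256, 0.0156]
tcp_rot: [[0.265, 0.964, -0.004], [0.964, -0.265, 0.001], [-0.0, -0.004, -1.0]]
force: [-9.6, 3.2, 6.5]
finger_gap: 0.0008
```

>>> step_arm([
  [[0.0014,-0.0004,0,0,0,0,0],[0,0,0,0,0,0,0]],
])

```text
time_s: 21.75
ee_pos: [0.4737, -0.0257, 0.0156]
tcp_rot: [[0.265, 0.964, -0.007], [0.964, -0.265, 0.001], [-0.0, -0.007, -1.0]]
force: [-14.2, 5.4, 9.8]
finger_gap: 0.0005
```

```bash
python3 - <<'E'
from h import *
print(tojig(sensors.sense()['ee_pos']),sensors.sense()['force'])
W=wrist();crop(W,(130,50,490,320),'pics/w17.png',2)
E
```

```text
[-0.00370569 -0.05714964] [-14.20289849   5.36900463   9.75492626]
```

View pics/w17.png

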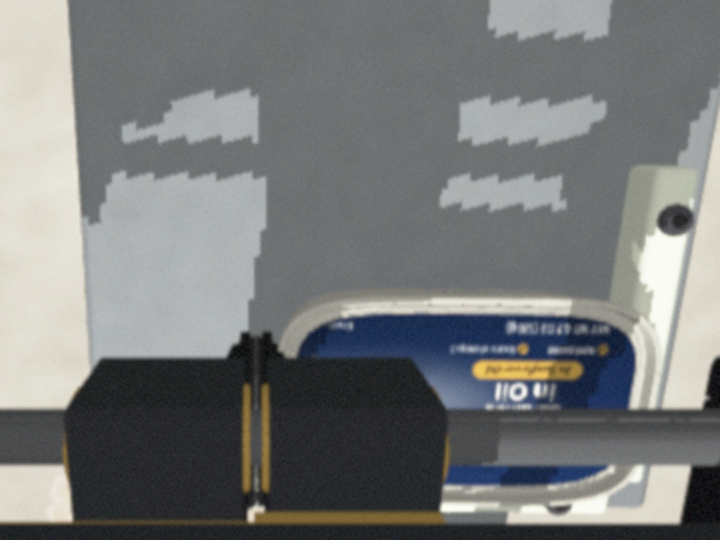

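>>> step_arm([
  [[-0.0144,0.0041,0,0,0,0,0],[-0.005,0.0014,0.03,0,0,0,0],[0.01,0.03,0.05,0,0,0,0],[0.015,0.04,0.05,0,0,0,0],[0.03,0.02,0.04,0,0,0,0],[0,0,0,0,0,0,0]],
])

```text
time_s: 22.55
ee_pos: [0.5144, 0.0682, 0.186]
tcp_rot: [[0.263, 0.965, 0.008], [0.965, -0.263, 0.0], [0.002, 0.008, -1.0]]
force: [0.3, -0.0, -1.1]
finger_gap: 0.0003
```

```bash
python3 - <<'E'
from h import *
print(tojig(sensors.sense()['ee_pos']),sensors.sense()['force'])
W=wrist();crop(W,(130,50,430,300),'pics/w18.png',2.6)
np.save('W18.npy',W,allow_pickle=True)
T=cams.get_image('top');crop(T,(180,150,300,240),'pics/t18.png',6)
E
```

```text
[-0.10501994 -0.0434082 ] [ 0.31284612 -0.04668417 -1.07625084]
```

View pics/w18.png

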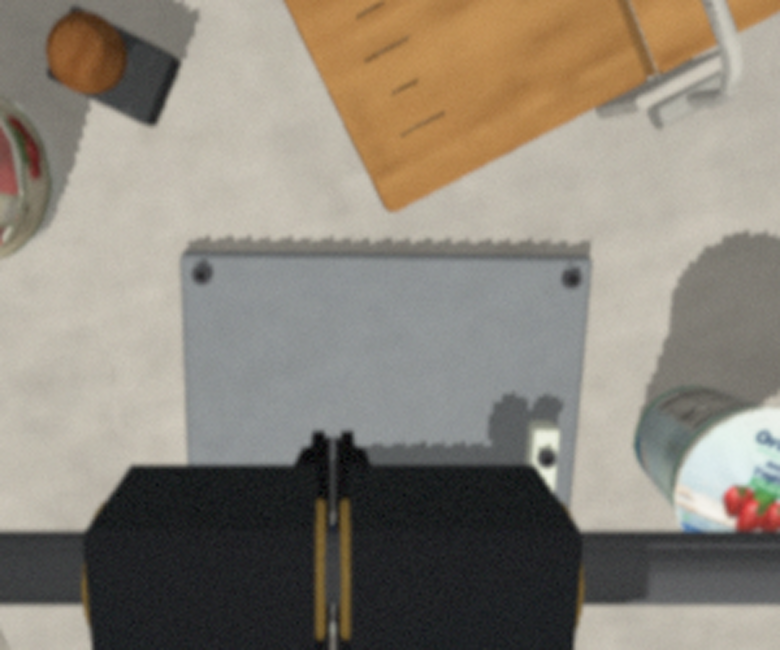

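View pics/t18.png

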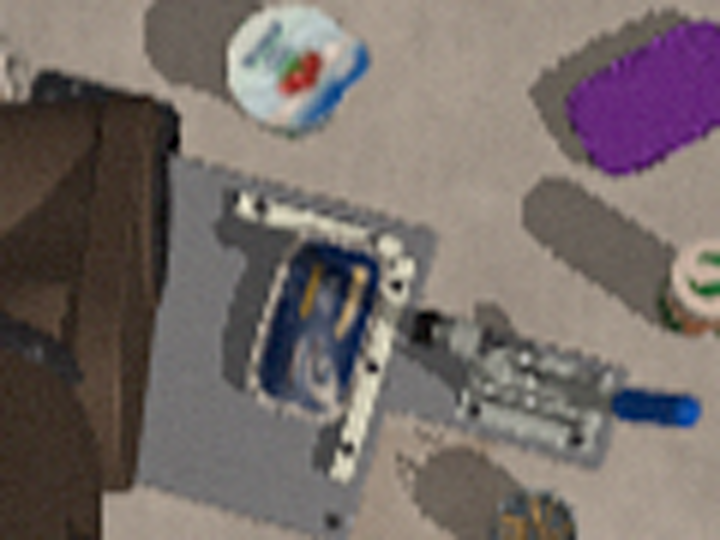

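>>> step_arm([
  [[0,0,0.05,0,0,0,0],[-0.002,-0.03,0.035,0,0,0,0],[-0.003,-0.05,0,0,0,0,0],[-0.003,-0.05,0,0,0,0,0],[-0.003,-0.05,0,0,0,0,0],[-0.003,-0.029,0,0,0,0,0],[0,0,0,0,0,0,0]],
])

```text
time_s: 23.52
ee_pos: [0.4965, -0.1439, 0.2665]
tcp_rot: [[0.268, 0.963, -0.002], [0.963, -0.268, 0.001], [0.0, -0.002, -1.0]]
force: [0.6, -0.2, 0.0]
finger_gap: 0.0004
```

```bash
python3 - <<'E'
from h import *
print(tojig(sensors.sense()['ee_pos']),sensors.sense()['force'])
W=wrist();crop(W,(120,30,400,260),'pics/w19.png',2.8)
np.save('W19.npy',W,allow_pickle=True)
T=cams.get_image('top');crop(T,(180,150,320,250),'pics/t19.png',5.5)
S=cams.get_image('side');crop(S,(210,140,350,270),'pics/s19.png',4.5)
E
```

```text
[ 0.10391747 -0.00314914] [ 0.61057209 -0.24078048  0.0447086 ]
```

View pics/w19.png

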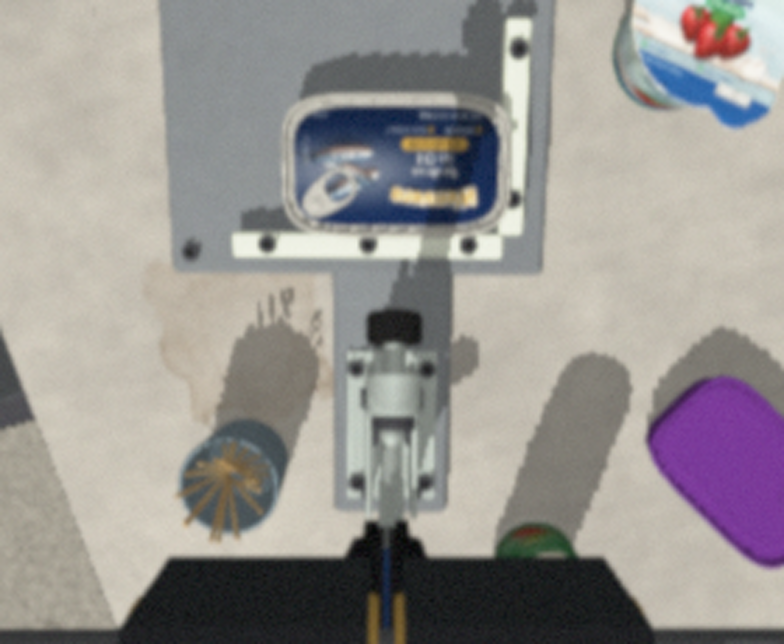

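View pics/s19.png

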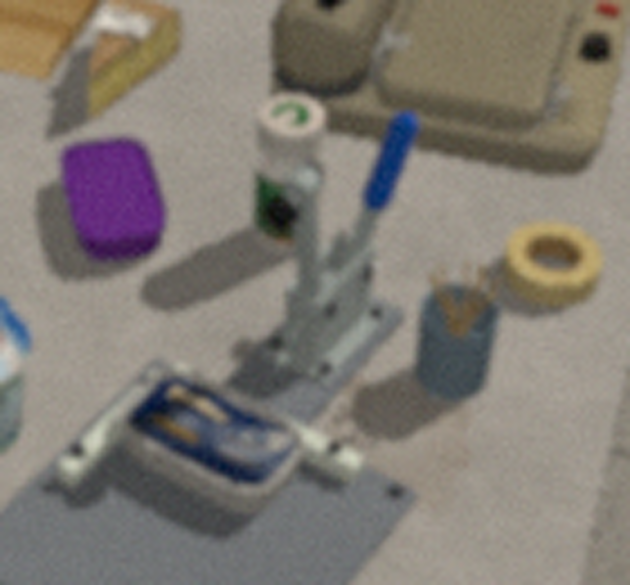

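>>> step_arm([
  [[-0.008,-0.03,0,0,0,0,0],[-0.01,-0.04,0,0,0,0,0],[-0.005,-0.023,-0.02,0,0,0,0],[0,0,-0.05,0,0,0,0],[0,0,-0.04,0,0,0,0],[0,0,0,0,0,0,0]],
])

```text
time_s: 24.42
ee_pos: [0.4739, -0.2334, 0.1562]
tcp_rot: [[0.264, 0.965, -0.004], [0.965, -0.264, 0.003], [0.002, -0.005, -1.0]]
force: [-0.8, 0.5, 0.9]
finger_gap: 0.0004
```

```bash
python3 - <<'E'
from h import *
print(tojig(sensors.sense()['ee_pos']),sensors.sense()['force'])
W=wrist();crop(W,(120,100,400,330),'pics/w20.png',2.6)
S=cams.get_image('side');crop(S,(230,110,370,240),'pics/s20.png',4.5)
print(proj(S,sensors.sense()['ee_pos']),proj(S,jig2w(P0,(.203,0,.123))))
E
```

```text
[ 0.19625405 -0.00069816] [-0.83170468  0.51890651  0.94820836]
[298.40371152 157.3100898 ] [298.69948882 167.12397725]
```

View pics/w20.png

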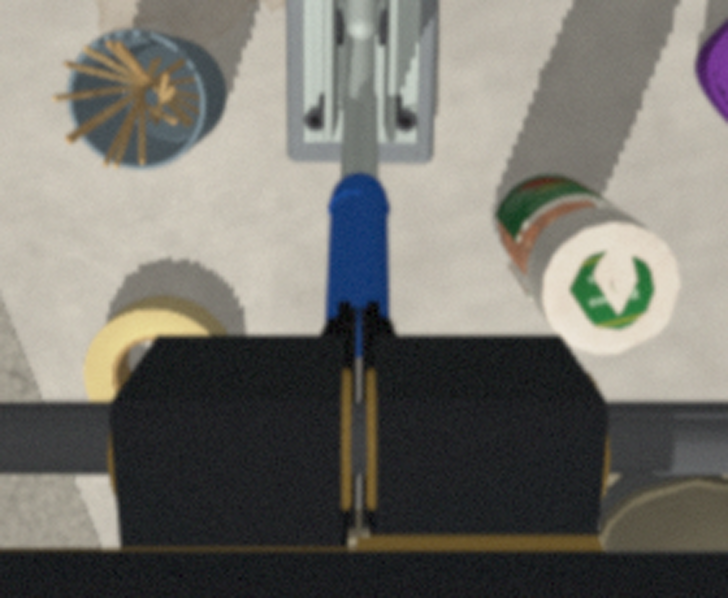

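View pics/s20.png

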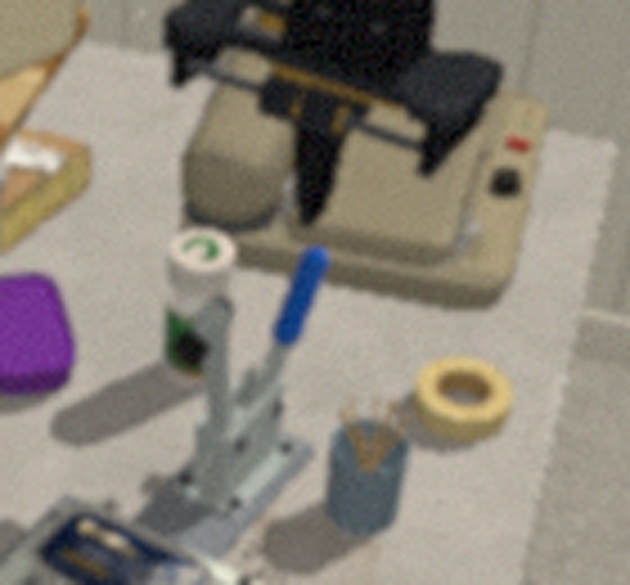

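```bash
python3 - <<'E'
from h import *
T=cams.get_image('top')
crop(T,(280,150,420,260),'pics/t20.png',5.5)
S=cams.get_image('side');crop(S,(250,80,400,220),'pics/s21.png',4.5)
E
```

```text
(no output)
```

View pics/t20.png

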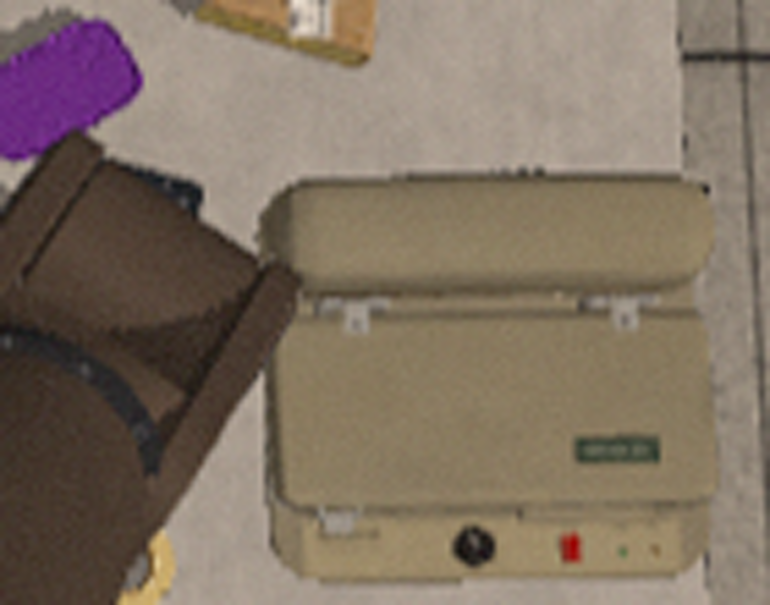

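>>> step_arm([
  [[-0.0016,-0.0058,-0.018,0,0,0,0],[-0.0011,-0.0039,-0.01,0,0,0,0],[-0.0022,-0.0077,-0.01,0,0,0,0],[-0.0011,-0.0039,-0.007,0,0,0,0],[0,0,0,0,0,0,0]],
])

```text
time_s: 25.25
ee_pos: [0.4686, -0.2564, 0.1132]
tcp_rot: [[0.265, 0.964, -0.0], [0.964, -0.265, 0.0], [0.0, -0.0, -1.0]]
force: [-0.4, 0.1, -0.3]
finger_gap: 0.0006
```

```bash
python3 - <<'E'
from h import *
print(tojig(sensors.sense()['ee_pos']),sensors.sense()['force'])
W=wrist();crop(W,(120,100,400,330),'pics/w22.png',2.6)
S=cams.get_image('side');crop(S,(230,110,370,240),'pics/s22.png',4.5)
E
```

```text
[0.21977103 0.00044997] [-0.39806788  0.07815386 -0.32441608]
```

View pics/s22.png

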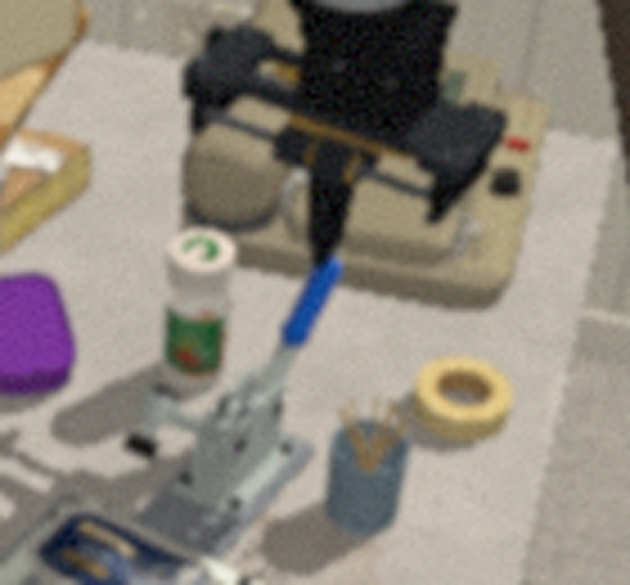

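>>> step_arm([
  [[-0.0011,-0.0039,-0.009,0,0,0,0],[-0.0008,-0.0029,-0.008,0,0,0,0],[-0.0005,-0.0019,-0.008,0,0,0,0],[-0.0003,-0.001,-0.008,0,0,0,0],[0,0,-0.006,0,0,0,0],[0,0,0,0,0,0,0]],
])

```text
time_s: 26.1
ee_pos: [0.466, -0.2658, 0.0738]
tcp_rot: [[0.265, 0.964, -0.0], [0.964, -0.265, 0.001], [0.0, -0.001, -1.0]]
force: [-0.1, -0.3, 1.6]
finger_gap: 0.0008
```

```bash
python3 - <<'E'
from h import *
print(tojig(sensors.sense()['ee_pos']),sensors.sense()['force'])
S=cams.get_image('side');crop(S,(210,130,350,280),'pics/s23.png',4)
T=cams.get_image('top');crop(T,(180,150,300,240),'pics/t23.png',6)
E
```

```text
[0.22957301 0.00048232] [-0.11271286 -0.31109702  1.55432981]
```

View pics/s23.png

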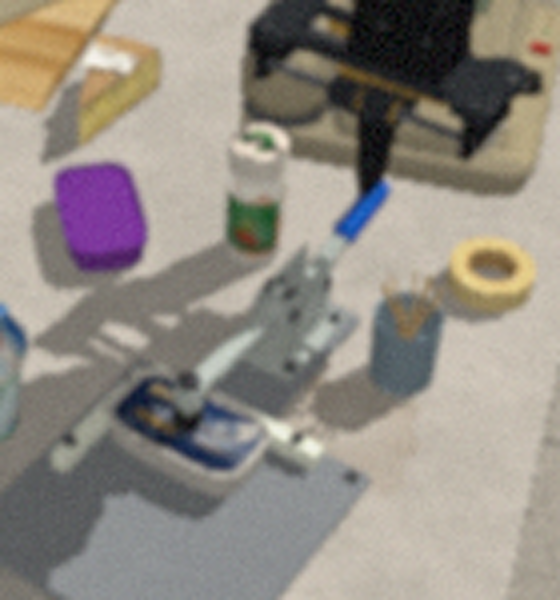

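View pics/t23.png

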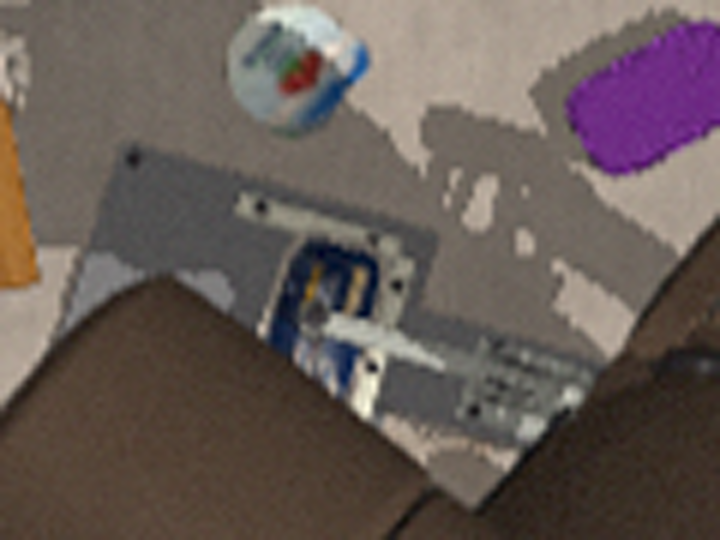

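>>> step_arm([
  [[0,0,-0.005,0,0,0,0],[0,0,-0.005,0,0,0,0],[0,0,-0.004,0,0,0,0],[0,0,-0.004,0,0,0,0],[0,0,0,0,0,0,0]],
])

```text
time_s: 26.82
ee_pos: [0.4659, -0.2657, 0.057]
tcp_rot: [[0.265, 0.964, -0.0], [0.964, -0.265, 0.0], [0.0, -0.0, -1.0]]
force: [-3.3, 2.3, 16.3]
finger_gap: 0.0003
```

>>> step_arm([
  [[0,0,-0.001,0,0,0,0],[0,0,0,0,0,0,0]],
])

```text
time_s: 27.08
ee_pos: [0.466, -0.2657, 0.0568]
tcp_rot: [[0.265, 0.964, 0.001], [0.964, -0.265, -0.0], [-0.0, 0.001, -1.0]]
force: [-5.7, 4.4, 27.4]
finger_gap: 0.0006
```

Rigid stop reached (27 N). Now retreat straight up and check that it stays locked.

>>> step_arm([
  [[0,0,0.005,0,0,0,0],[0,0,0.03,0,0,0,0],[0,0,0.05,0,0,0,0],[0,0,0.05,0,0,0,0],[0,0,0.05,0,0,0,0],[0,0,0,0,0,0,0]],
])

```text
time_s: 27.82
ee_pos: [0.467, -0.2665, 0.2433]
tcp_rot: [[0.265, 0.964, 0.005], [0.964, -0.265, -0.003], [-0.002, 0.006, -1.0]]
force: [0.3, 0.7, 0.7]
finger_gap: 0.0006
```

```bash
python3 - <<'E'
from h import *
print(sensors.sense()['ee_pos'],sensors.sense()['force'])
S=cams.get_image('side');crop(S,(180,130,330,280),'pics/s24.png',4);crop(S,(210,200,360,384),'pics/s25.png',3)
W=wrist();crop(W,(100,0,412,300),'pics/w24.png',2)
T=cams.get_image('top');crop(T,(140,130,340,270),'pics/t24.png',4)
print('expected locked handle end',proj(S,jig2w(P0,(.2415,0,.048))), 'at .7', proj(S,jig2w(P0,(.1495+.092*np.cos(.25),0,.048+.092*np.sin(.25)))))
E
```

```text
[ 0.46702439 -0.26654813  0.24333541] [0.31114518 0.72641735 0.68662674]
expected locked handle end [303.07076938 181.07208267] at .7 [303.31992342 175.45977032]
```

View pics/s24.png

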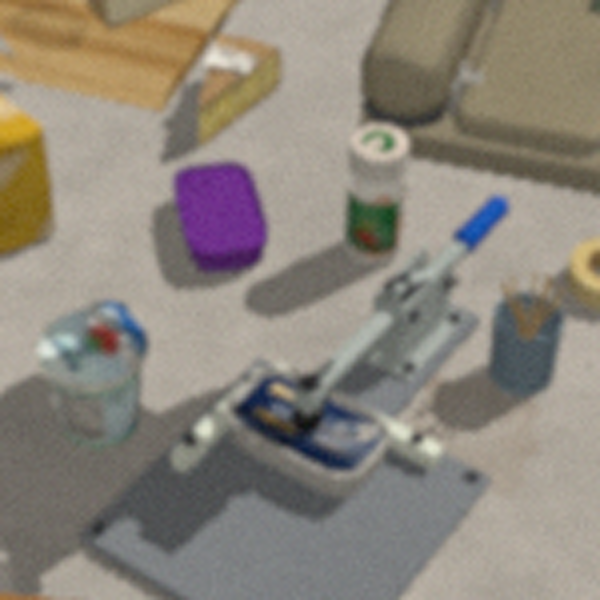

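View pics/s25.png

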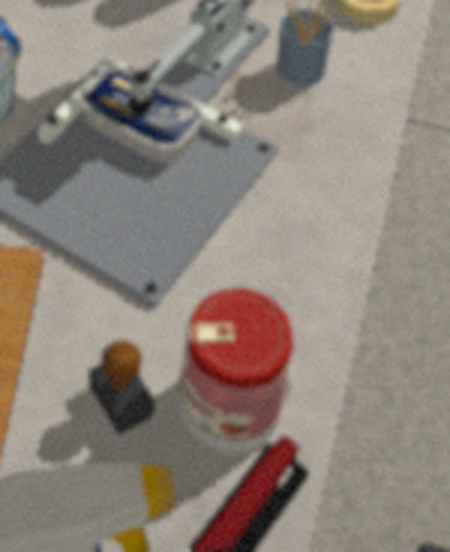

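View pics/w24.png

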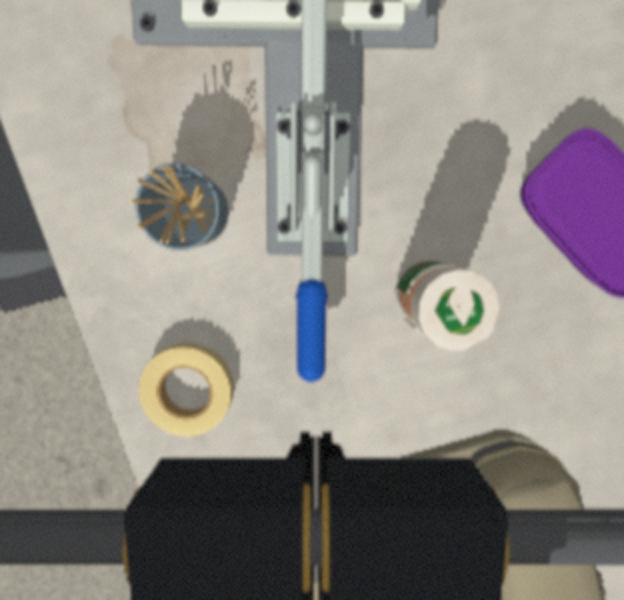

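View pics/t24.png

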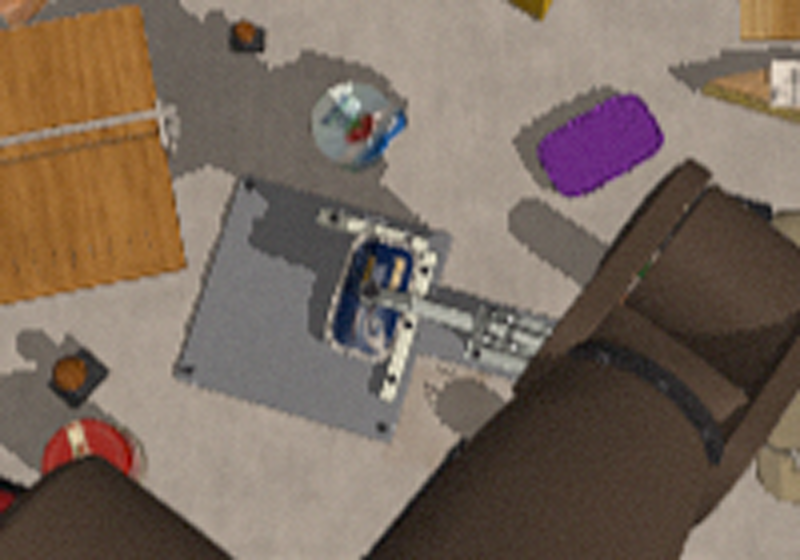

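```bash
python3 -c "
from h import *
print(sensors.sense()['force'],sensors.sense()['qd'].__class__)
print(ticket.hand_in())"
```

```text
[-0.11225922  0.48860095 -0.85037541] <class 'numpy.ndarray'>
the job is handed in; nothing more can be done
None
```

The job is done and handed in at about 28 s of the 64 s limit. `ticket.hand_in()` gives no verdict, so what follows is from my own last checks.

**What I did**
- **Stamp:** I took the larger stamp, the one on the plate, and stood it on bare worktop near world x 0.46, y 0.20.
- **Tin:** I pushed it along the plate with the fingers, first towards the side stop, then against the back stop (force rose to about 18 N). A final push took it against the side stop (about 15 N).
- **Clamp:** I pressed the handle down along its arc to its hard stop (about 27 N) and moved the arm clear.

**What the last checks showed**
- **Clamp:** After release the handle end was at side-view row about 182. I expected 181 if locked and 175 if it had sprung back to 0.7 rad, so it stayed locked. The rubber foot sits on the middle of the tin.
- **Tin:** It lies square against both stops and was never lifted.
- **Stamp and bystanders:** The stamp stands upright off the plate. The tub, jars, pot and tape looked unmoved; I judged this by eye. The cheese was not checked.
- **Robot:** It touches nothing; the wrist force is under 1 N.

**What I could not confirm or did not match**
- The wrist camera's scale disagreed with the plate's stated size by about 2.5 %, so I relied on contact forces and the top and side views for the seating.
- I did not measure the handle angle or the foot's pressing force directly; both are judged from the pictures.

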